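# Load a battery tray, sleeve its terminals and trip the test pedal

### The arm

A 7-joint arm with a two-finger parallel gripper is mounted at the origin on the work surface. World frame = base frame: x ahead of the robot, y to its left, z up, the work surface at z = 0. Lengths are in m, angles in degrees, forces in N, time in s.
With the tool pointing down it reaches from about 0.425 to 0.875 m from the base axis. Payload 4.7 kg.
Tool frame: the origin (TCP) lies at the centre of the arm's flange, where the gripper is bolted on; the fingertips stand 182 mm ahead of it and the grasp point (between the pads) lies 164 mm ahead of it (env.grip_depth is the distance from the TCP to the grasp point, in m); z points along the fingers, y is the line along which they close (so a half turn about z gives the same grasp; the last joint's range is limited). The gripper opens to 87 mm and grips with 3 to 60 N. Pads are 19 mm wide; open, the fingers measure 117 mm over their backs; the gripper's body (75 mm by 190 mm) begins 51 mm behind the grasp point.
Start: joints at [-62.962, 18.392, -4.016, 83.108, 1.295, 78.541, -3.26], TCP at [0.287, 0.583, 0.405] pointing down, gripper open.
Joint ranges: [-163.93, 163.93], [-17.29, 119.83], [-79.2, 71.16], [3.27, 140.29], [-89.18, 269.18], [5.43, 117.66], [-154.24, 154.24]. Speed limits (degrees/s): [147.25, 147.25, 180, 180, 180, 180, 180].

### API

Orientations are given as [roll, pitch, yaw] about the fixed x, y, z axes, in that order (R = Rz(yaw) Ry(pitch) Rx(roll)).
In Python, from cell import env gives the robot as it stands. The module is installed in compiled form; this text tells all that it offers.
- The arm moves only by the tool send_rows, never from a script. Its arguments are lists of equal length, an entry for each row: "xyz": the shift along the tool's x, y, z in m, a list of three; "rotation": the turn, a rotation vector about the tool's x, y, z in rad, a list of three; "jaw": the opening, from 0 (shut) to 1 (fully open). A call has 1 to 20 rows; each row shifts and turns the commanded pose from where the row before left it, along the tool's axes as they then stand; what a row does not reach is not made up. A row lasts 1/10 s, in which the tool goes at most 50 mm and 8.59 degrees, less where a joint would pass 70% of its speed; a pose out of reach is approached as far as the arm can. A call is refused whole if a number of a shift passes 0.05 or a number of a turn 0.15, either way. A call with a gripper value outside its range is refused whole. The fingers move at their own pace and stop on an object; "newtons" is the grip in N (left out, the last holds). Time passes only in rows, so rows that do not move let the fingers close. It gives the time, the measured TCP pose, the force, the opening and the grip force at its end, in the units of the state.
- env.get_obs(): the state, without advancing time (a new reading comes with each control period).
- env.read_camera(name): name is "scene" or "top"; returns a dict with "image" (420x560x3 uint8, blue, green, red), "fx", "fy", "cx", "cy" (pixels), "distortion" ([k1, k2, p1, p2, k3] as OpenCV has them; the pictures are not rectified), "R" (3x3) and "t" (3): a world point X has camera coordinates R X + t. Camera axes: x right, y down, z forward; pixel columns grow to the right and rows downward; lengths in m; the calibration is good to about 2 mm. A picture is of the moment at which its call begins. There is no depth.
- env.sign_off(): hands the job in; it is judged then, once.
The state is a dict: "time_s": time; "qpos": joint angles; "joint_velocities": joint speeds; "effort": joint torques, N m; "tool_pos": TCP position; "tool_rot": TCP orientation; "force": force on the tool from outside, world axes, zero at the start; "wrist_torque": the same for the moment, N m; "grip_width": finger opening in m; "grasp_force": force on a finger pad.
Only numpy, scipy, OpenCV 4.12 (cv2) and the standard library are available. Lean on these libraries where they do the work, as an engineer would, in place of code of your own. Each camera call takes 0.05 s, during which the arm holds its last target. There are 200 camera calls.

### The job

Slide every loose green cell, button up, into a bay of the battery tray until it rests on the bay's floor, and push each terminal sleeve flange-down fully home on the post of its own colour, in any order. Once all of that is in place, press the yellow pedal down to its stop for a moment to start the pack test, let it come back up, and leave everything in place with the other things on the bench undisturbed.

Things in the scene. Friction and masses are not known exactly. Their poses are not given: they have to be found in the camera images.
- pack: the battery tray, fixed to the bench: 130 mm (x) by 190 mm (y), 40 mm high. Origin at the centre of its underside. The black half (x from -65 to +15 mm) has the four bays, centres at x = -25 mm, y = -67.5, -22.5, 22.5, 67.5 mm; the grey half (x from 15 to 65 mm) is the terminal deck with a flat red circuit board in the middle and the two posts at x = 42 mm, y = +65 mm (red) and -65 mm (blue)
- cell1: a loose green cylindrical lithium cell, 32 mm in diameter, 68 mm tall, about 145 g (varies), standing on the bench with its small steel button (2 mm) up; origin at the centre of its flat lower end, z along the cell towards the button. One of up to four alike (absent: None)
- cell2: a loose green cylindrical lithium cell, 32 mm in diameter, 68 mm tall, about 145 g (varies), standing on the bench with its small steel button (2 mm) up; origin at the centre of its flat lower end, z along the cell towards the button. One of up to four alike (absent: None)
- cell3: a loose green cylindrical lithium cell, 32 mm in diameter, 68 mm tall, about 145 g (varies), standing on the bench with its small steel button (2 mm) up; origin at the centre of its flat lower end, z along the cell towards the button. One of up to four alike (absent: None)
- cell4: a loose green cylindrical lithium cell, 32 mm in diameter, 68 mm tall, about 145 g (varies), standing on the bench with its small steel button (2 mm) up; origin at the centre of its flat lower end, z along the cell towards the button. One of up to four alike (absent: None)
- bay1 (a point): centre of the floor of bay 1, one of four open round bays in a row in the black half of the battery tray, 45 mm apart along the tray's y. Bay diameter 34.5 mm, 35 mm deep, floor 5 mm above the bench; a seated cell stands 33 mm out of the tray. Same axes as the tray
- bay2 (a point): centre of the floor of bay 2, one of four open round bays in a row in the black half of the battery tray, 45 mm apart along the tray's y. Bay diameter 34.5 mm, 35 mm deep, floor 5 mm above the bench; a seated cell stands 33 mm out of the tray. Same axes as the tray
- bay3 (a point): centre of the floor of bay 3, one of four open round bays in a row in the black half of the battery tray, 45 mm apart along the tray's y. Bay diameter 34.5 mm, 35 mm deep, floor 5 mm above the bench; a seated cell stands 33 mm out of the tray. Same axes as the tray
- bay4 (a point): centre of the floor of bay 4, one of four open round bays in a row in the black half of the battery tray, 45 mm apart along the tray's y. Bay diameter 34.5 mm, 35 mm deep, floor 5 mm above the bench; a seated cell stands 33 mm out of the tray. Same axes as the tray
- sleeve_red: a loose rigid red plastic terminal sleeve, a straight tube 50 mm tall, outside diameter 26 mm, bore 18.4 mm right through, with a foot flange 40 mm in diameter and 6 mm thick at the bottom; about 30 g; stands on its flange. Origin at the centre of the underside of the flange, z up the bore. Belongs on the red post, flange down
- post_red (a point): centre of the red seat at the foot of the red-based brass terminal post: post 16 mm in diameter, 40 mm tall above this point (the top 6 mm tapered to 10 mm), rising from a red round seat 40 mm in diameter and 4 mm thick. A sleeve that is fully home has its flange flat on this seat, 44 mm above the bench
- sleeve_blue: a loose rigid blue plastic terminal sleeve, a straight tube 50 mm tall, outside diameter 26 mm, bore 18.4 mm right through, with a foot flange 40 mm in diameter and 6 mm thick at the bottom; about 30 g; stands on its flange. Origin at the centre of the underside of the flange, z up the bore. Belongs on the blue post, flange down
- post_blue (a point): centre of the blue seat at the foot of the blue-based brass terminal post: post 16 mm in diameter, 40 mm tall above this point (the top 6 mm tapered to 10 mm), rising from a blue round seat 40 mm in diameter and 4 mm thick. A sleeve that is fully home has its flange flat on this seat, 44 mm above the bench
- pedal_base: dark steel base of the test station's foot switch, fixed to the bench, 130 mm (x) by 90 mm (y), base plate 12 mm thick, side cheeks to 45 mm high at the hinge end. Origin at the centre of its underside; its x axis points from the pedal's free end to the hinge
- pedal (a joint): angle of the yellow pedal in rad: 0 released (up), 0.25 at its stop. The plate (105 x 70 x 8 mm) is hinged 50 mm along +x of pedal_base, 30 mm above the bench, and slopes up towards its free end by 0.25 rad when released; at the stop it is level, its top 34 mm above the bench. A spring returns it; at the press point it takes about 3 N to start it and about 9 N to reach the stop
- pedal_press (a point): point on the top of the pedal plate to press, in the middle of its width, 85 mm from the hinge; about 55 mm above the bench when released, 34 mm at the stop, straight down in between within 3 mm
- meter: bystander: orange multimeter, 180 x 88 x 45 mm, lying flat; origin at the centre of its underside. Leave alone
- tape: bystander: roll of silver tape lying flat, 96 mm in diameter, 48 mm high; origin at the centre of its underside. Leave alone
- screwdriver: bystander: screwdriver lying on the bench, under 30 mm high, about 200 mm long along its x; origin near the middle of its length. Leave alone
- flux_jar: bystander: small jar, 48 mm in diameter, 55 mm high; origin at the centre of its underside. Leave alone
- solder_reel: bystander: reel of solder with blue flanges, 56 mm in diameter, 40 mm high; origin at the centre of its underside. Leave alone
There are look-alikes about, which are no part of the job. Several things look just like the sleeve_red: the one meant starts nearest to the robot's base.

How it is judged (in metres and radians):
On the way, in this order (a step that is already met when the one before it is completed fails the run):
1. every cell is home in a bay and both sleeves are fully down on the posts of their own colours ((distance between cell1 and bay1 below 0.005 m or distance between cell1 and bay2 below 0.005 m or distance between cell1 and bay3 below 0.005 m or distance between cell1 and bay4 below 0.005 m) and (distance between cell2 and bay1 below 0.005 m or distance between cell2 and bay2 below 0.005 m or distance between cell2 and bay3 below 0.005 m or distance between cell2 and bay4 below 0.005 m) and (distance between cell3 and bay1 below 0.005 m or distance between cell3 and bay2 below 0.005 m or distance between cell3 and bay3 below 0.005 m or distance between cell3 and bay4 below 0.005 m) and (distance between cell4 and bay1 below 0.005 m or distance between cell4 and bay2 below 0.005 m or distance between cell4 and bay3 below 0.005 m or distance between cell4 and bay4 below 0.005 m) and distance between sleeve_red and post_red below 0.005 m and distance between sleeve_blue and post_blue below 0.005 m), for 0.3 s.
2. then the pedal is pressed down to its stop (value of joint pedal above 0.225 rad), for 0.2 s.
At the end, for the whole second after the job is handed in: every cell present stands in a bay with its lower end within 5 mm of the centre of the bay's floor, each sleeve sits on the post of its own colour with its underside within 5 mm of the centre of the seat, all at rest, and the pedal is back up (under 0.04 rad) (all of step 1 and linear speed of each of cell1, cell2, cell3, cell4, sleeve_red, sleeve_blue below 0.02 m/s and value of joint pedal below 0.04 rad); the robot touches nothing.
It fails at once if the meter is shifted by more than 4 cm (distance of meter from where it was at the start of the episode above 0.04 m).
It fails at once if the tape is shifted by more than 4 cm (distance of tape from where it was at the start of the episode above 0.04 m).
It fails at once if the screwdriver is shifted by more than 4 cm (distance of screwdriver from where it was at the start of the episode above 0.04 m).
It fails at once if the flux jar is shifted by more than 4 cm (distance of flux_jar from where it was at the start of the episode above 0.04 m).
It fails at once if the solder reel is shifted by more than 4 cm (distance of solder_reel from where it was at the start of the episode above 0.04 m).
Of cell1, cell2, cell3, cell4 only 3 to 4 are there at a start; the rules pass over those that are not, and their reading is None.
At some moment in a run one of sleeve_red, sleeve_blue may be knocked a few centimetres aside while the robot is not near it.
It also fails if it takes over 208 s, if anything falls off the work surface, if the arm or the gripper's body presses on something with over 40 N, if the wrist force passes 120 N, or if a joint passes its speed limit or range.

## Working session

There is one attempt and no reset: what is moved stays moved. The work goes in short steps, Python scripts to look and compute and a tool call to move; the robot and the scene stay as the last step left them, time stands still between calls to the robot, and variables do not carry over. Pictures are saved under pics/ and viewed, at most 14 in all, crops included, and the job is handed in when it is done.

Besides the shell and the picture viewer there is one more tool, called as name(argument=value, ...) on one line, values as JSON. send_rows: Moves the arm, as the interface text tells. Its arguments: {"type":"object","properties":{"xyz":{"type":"array"},"rotation":{"type":"array"},"jaw":{"type":"array"},"newtons":{"type":"number"}},"required":["xyz","rotation","jaw"]}

```bash
mkdir -p pics; ls; python3 - <<'E'
from cell import env
import cv2,numpy as np
o=env.get_obs();print({k:np.round(v,3) for k,v in o.items()},env.grip_depth)
for n in("scene","top"):
    c=env.read_camera(n);cv2.imwrite(f"pics/{n}0.png",c["image"])
    print(n,c["fx"],c["fy"],c["cx"],c["cy"],c["distortion"],np.round(c["R"],4),c["t"], -np.array(c["R"]).T@c["t"])
E
```

```text
pics
{'time_s': np.float64(0.0), 'qpos': array([-62.961,  18.439,  -4.016,  83.175,   1.294,  78.542,  -3.259]), 'joint_velocities': array([-0.07 , -0.014, -0.119,  0.011,  0.079, -0.035, -0.008]), 'effort': array([ 0.0000e+00, -4.9130e+01, -4.0400e-01, -3.1252e+01, -6.4000e-02,
        4.4000e-02,  0.0000e+00]), 'tool_pos': array([0.287, 0.583, 0.404]), 'tool_rot': array([-1.79889e+02,  5.00000e-03,  1.53772e+02]), 'force': array([ 0.467, -0.108, -0.039]), 'wrist_torque': array([ 0.019, -0.027, -0.003]), 'grasp_force': np.float64(0.0), 'grip_width': np.float64(0.087)} 0.1635
scene 427.76255812120166 427.76255812120166 279.5696234374451 206.0115990460996 [-0.12205982  0.          0.          0.          0.        ] [[ 0.2129  0.9771 -0.0035]
 [ 0.6029 -0.1342 -0.7865]
 [-0.7689  0.1653 -0.6176]] [-0.09915445 -0.29691857  1.4944911 ] [ 1.34925607 -0.1900361   0.68912279]
top 430.0582285267573 430.0582285267573 285.40272886609995 205.12337695363883 [-0.04309825  0.          0.          0.          0.        ] [[ 0.0276 -0.9995  0.0144]
 [-0.9942 -0.029  -0.1034]
 [ 0.1038 -0.0114 -0.9945]] [-0.07122557  0.5800248   1.03667523] [ 0.47108046 -0.04255145  1.09200273]
```

View pics/scene0.png

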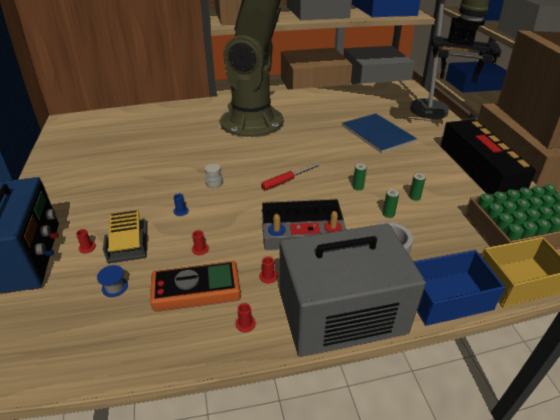

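View pics/top0.png

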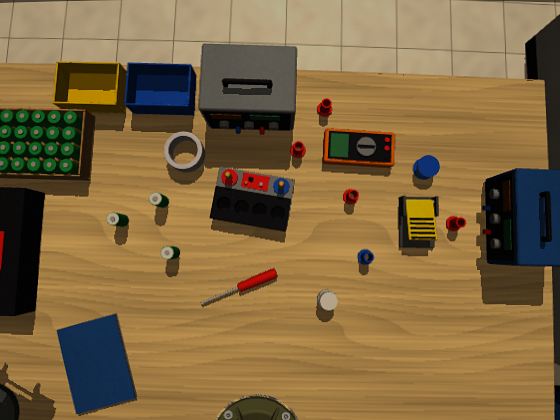

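The top view shows three loose cells (118,220), (159,200) and (171,253), the tray at (252,200), and the blue sleeve at (366,257). The red sleeves are at (351,196), (298,149), (325,106) and (455,223), and the pedal is at (419,220). I'll crop in for detail.

```bash
cat > h.py <<'E'
import cv2,numpy as np
from cell import env
def K(c): return np.array([[c["fx"],0,c["cx"]],[0,c["fy"],c["cy"]],[0,0,1]])
def ray(c,uv):
    p=cv2.undistortPoints(np.array(uv,float).reshape(-1,1,2),K(c),np.array(c["distortion"])).reshape(-1,2)
    R=np.array(c["R"]);d=np.c_[p,np.ones(len(p))]@R
    return -R.T@np.array(c["t"]),d
def plane(c,uv,z):
    o,d=ray(c,uv);return o+d*((z-o[2])/d[:,2])[:,None]
def proj(c,X):
    return cv2.projectPoints(np.array(X,float).reshape(-1,1,3),cv2.Rodrigues(np.array(c["R"]))[0],np.array(c["t"],float),K(c),np.array(c["distortion"]))[0].reshape(-1,2)
E
python3 - <<'E'
from h import *
c=env.read_camera("top");im=c["image"]
a=cv2.resize(im[150:285,95:315],None,fx=3.6,fy=3.6,interpolation=cv2.INTER_CUBIC)
b=cv2.resize(im[140:290,285:475],None,fx=4,fy=4,interpolation=cv2.INTER_CUBIC)
cv2.imwrite("pics/a.png",a);cv2.imwrite("pics/b.png",b)
uv=[(118,220),(159,200),(171,253),(351,196),(298,149),(325,106),(455,223),(366,257),(252,200),(419,220)]
for p,q in zip(uv,plane(c,uv,.05)): print(p,q.round(3),np.hypot(*q[:2]).round(3))
E
```

```text
(118, 220) [0.532 0.351 0.05 ] 0.637
(159, 200) [0.583 0.254 0.05 ] 0.636
(171, 253) [0.456 0.218 0.05 ] 0.505
(351, 196) [ 0.607 -0.215  0.05 ] 0.644
(298, 149) [ 0.72  -0.082  0.05 ] 0.725
(325, 106) [ 0.832 -0.147  0.05 ] 0.845
(455, 223) [ 0.548 -0.472  0.05 ] 0.723
(366, 257) [ 0.459 -0.253  0.05 ] 0.524
(252, 200) [0.59  0.027 0.05 ] 0.591
(419, 220) [ 0.553 -0.383  0.05 ] 0.672
```

View pics/a.png

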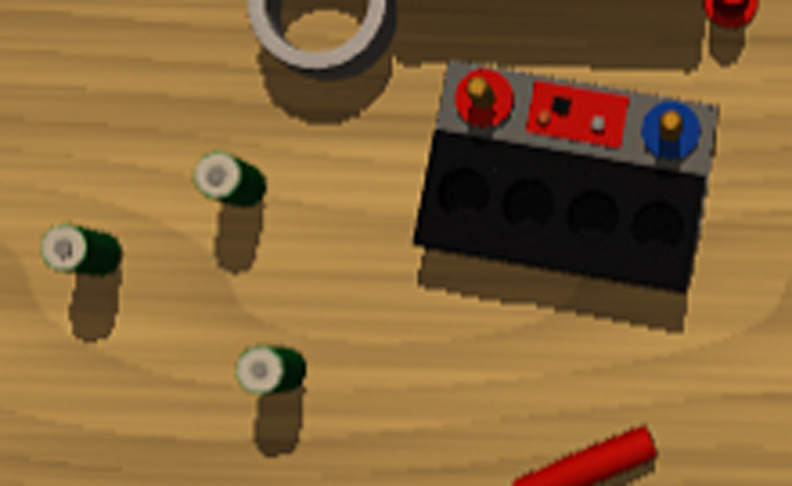

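View pics/b.png

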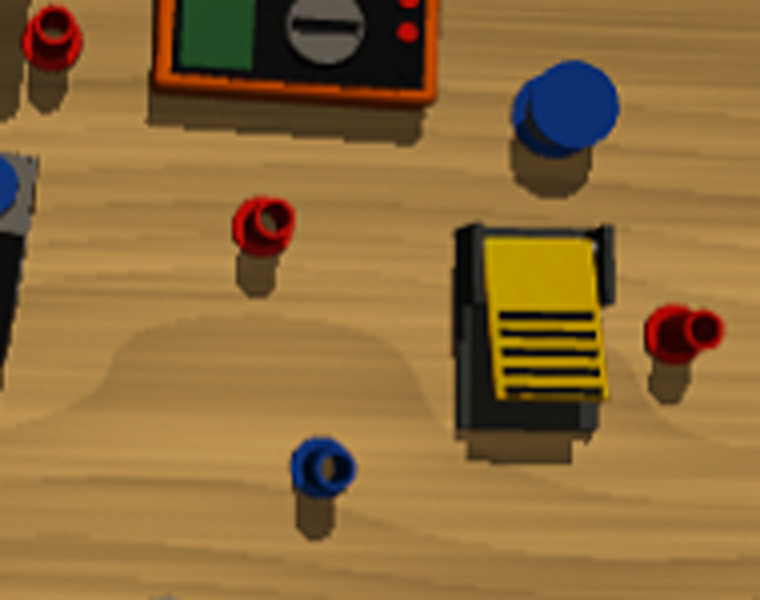

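The crops show three clean cell tops, seats at crop A (484,100) red and (671,132) blue, and bays in a row at (464,192) to (658,223). The tray yaw is about -9°. Next I'll measure these numerically.

```bash
cat > meas.py <<'E'
from h import *
c=env.read_camera("top");im=c["image"];hsv=cv2.cvtColor(im,cv2.COLOR_BGR2HSV).astype(int);H,S,V=[hsv[...,i] for i in range(3)]
def near(mask,uv,r):
    m=np.zeros(mask.shape,np.uint8);u,v=map(int,uv);m[v-r:v+r+1,u-r:u+r+1]=mask[v-r:v+r+1,u-r:u+r+1]
    n,l,st,ce=cv2.connectedComponentsWithStats(m);
    i=1+np.argmax(st[1:,4]);return (l==i).astype(np.uint8),ce[i],st[i]
def circ(m):
    k=cv2.findContours(m,cv2.RETR_EXTERNAL,cv2.CHAIN_APPROX_NONE)[0];k=max(k,key=len);h=cv2.convexHull(k)
    return cv2.minEnclosingCircle(h)
print("cells")
for uv in[(155,199),(113,219),(167,252)]:
    m,ce,st=near((S<60)&(V>90),uv,10);e=circ(m);print(ce.round(1),st[4],np.round(e[0],1),round(e[1],1),plane(c,[ce],.068)[0].round(4))
red=((H<8)|(H>172))&(S>150)&(V>60);blue=(H>100)&(H<130)&(S>120)&(V>40);br=(H>10)&(H<30)&(S>100)&(V>60)
print("seats")
for n,mk,uv in(("r",red,(229,178)),("b",blue,(281,186))):
    m,ce,st=near(mk,uv,11);e=circ(m);print(n,ce,st,np.round(e[0],1),round(e[1],1),plane(c,[e[0]],.044)[0].round(4))
    m,ce,st=near(br,(uv[0],uv[1]-2),6);print(" brass",ce,st)
print("sleeves")
for n,mk,uv in(("r",red,(351,196)),("b",blue,(366,257))):
    m,ce,st=near(mk,uv,13);print(n,ce,st,plane(c,[ce],.025)[0].round(4))
m,ce,st=near((H>20)&(H<35)&(S>150)&(V>100),(421,219),26);print("pedal",ce,st)
k=cv2.findContours(cv2.morphologyEx(m,cv2.MORPH_CLOSE,np.ones((5,5))),0,1)[0];k=max(k,key=len);print(cv2.minAreaRect(k),cv2.boxPoints(cv2.minAreaRect(k)))
E
python3 meas.py; python3 - <<'E'
from h import *
c=env.read_camera("scene");im=c["image"]
cv2.imwrite("pics/c.png",cv2.resize(im[190:270,235:375],None,fx=5.6,fy=5.6,interpolation=cv2.INTER_CUBIC))
c=env.read_camera("top");im=c["image"]
g=cv2.resize(im[160:240,205:305],None,fx=7,fy=7,interpolation=cv2.INTER_CUBIC);cv2.imwrite("pics/d.png",np.clip(g.astype(float)*2.2,0,255).astype(np.uint8))
E
```

```text
cells
[154.7 198. ] 22 [154.6 198. ] 2.6 [0.5861 0.2593 0.068 ]
[111.9 218. ] 20 [112. 218.] 2.2 [0.535  0.3594 0.068 ]
[165.5 251.7] 49 [166. 252.] 5.8 [0.4589 0.2263 0.068 ]
seats
r [229.38181818 177.20606061] [221 169  17  16 165] [229.1 176.9] 8.2 [0.6463 0.0862 0.044 ]
 brass [226.91666667 173.91666667] [225 172   5   5  24]
b [280.82051282 186.19230769] [273 178  17  16 156] [280.9 185.9] 8.1 [ 0.6277 -0.0422  0.044 ]
 brass [280.86363636 183.        ] [278 181   6   5  22]
sleeves
r [350.11940299 196.20149254] [343 189  16  15 134] [ 0.6096 -0.2165  0.025 ]
b [364.352 256.36 ] [358 250  16  14 125] [ 0.4606 -0.2537  0.025 ]
pedal [420.24364896 216.16050808] [406 199  31  41 866]
((420.8758544921875, 219.01034545898438), (42.35319519042969, 27.82023811340332), 85.2363510131836) [[405.25516 199.06207]
 [432.97928 196.75171]
 [436.49655 238.95862]
 [408.77243 241.26898]]
```

View pics/d.png

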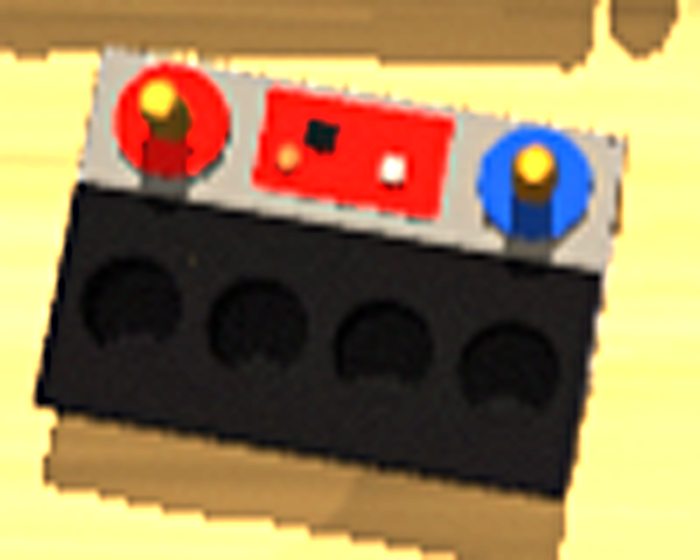

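View pics/c.png

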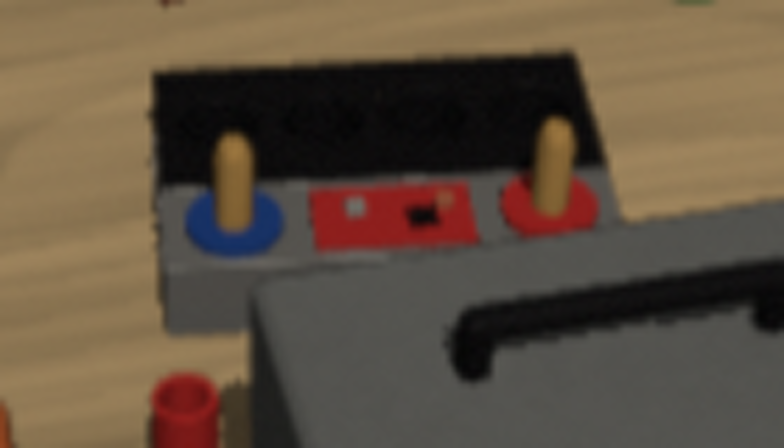

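View d shows the four bay rims centred near crop (132,307), (258,329), (384,351) and (510,374). View c shows both posts, but the front of the tray is partly hidden by the grey box. I'll cross-check the tray pose using the bays, the corners and the scene camera.

```bash
python3 - <<'E'
from h import *
c=env.read_camera("top")
def px(p,s,o): return (np.array(p,float)+.5)/s-.5+np.array(o)
b=plane(c,px([(132,307),(258,329),(384,351),(510,374)],7,(205,160)),.04)
yaw=np.radians(-8.24);ex=np.array([np.cos(yaw),np.sin(yaw)]);ey=np.array([-ex[1],ex[0]]);o=np.array([.637,.022])-.042*ex
print("origin",o,"bays seen",b[:,:2].round(4).tolist())
for y in(.0675,.0225,-.0225,-.0675): print((o-.025*ex+y*ey).round(4))
print("corners seen",plane(c,px([(105,48),(625,140)],7,(205,160)),.04)[:,:2].round(4), [(o+.065*ex+s*.095*ey).round(4) for s in(1,-1)])
# brass tip top view and scene
P=np.array([[*(o+.042*ex+s*.065*ey),z] for s in(1,-1) for z in(.084,.044)])
print("top proj tips/seats",proj(c,P).round(1).tolist())
s=env.read_camera("scene");print("scene proj",((proj(s,P)-[235,190]+.5)*5.6-.5).round(0).tolist())
Q=[[.5861,.2593,.068],[.535,.3594,.068],[.4589,.2263,.068]]
print(proj(s,Q).round(1).tolist())
im=s["image"];hsv=cv2.cvtColor(im,cv2.COLOR_BGR2HSV).astype(int)
m=((hsv[...,0]>40)&(hsv[...,0]<85)&(hsv[...,1]>100)).astype(np.uint8);n,l,st,ce=cv2.connectedComponentsWithStats(m)
print([(st[i].tolist()) for i in range(1,n) if st[i,4]>60])
E
```

```text
origin [0.59543359 0.02801944] bays seen [[0.5806, 0.0977], [0.5741, 0.0532], [0.5676, 0.0088], [0.5608, -0.0356]]
[0.5804 0.0984]
[0.5739 0.0539]
[0.5675 0.0093]
[ 0.561  -0.0352]
corners seen [[ 0.6725  0.1113]
 [ 0.645  -0.0738]] [array([0.6734, 0.1127]), array([ 0.6461, -0.0753])]
top proj tips/seats [[227.0, 174.0], [229.0, 176.9], [281.0, 183.4], [281.0, 185.9]]
scene proj [[557.0, 129.0], [550.0, 205.0], [234.0, 145.0], [235.0, 221.0]]
[[392.7, 193.1], [419.7, 176.9], [361.7, 167.1]]
[[353, 169, 13, 21, 213], [410, 178, 15, 22, 226], [479, 184, 81, 56, 2908], [33, 190, 13, 30, 222], [383, 195, 15, 23, 245], [208, 264, 24, 25, 494]]
```

```bash
cat > plan.py <<'E'
# python3 plan.py x y z yaw : grasp-point target; turn first, then shift in the turned tool frame
import sys,numpy as np
from scipy.spatial.transform import Rotation as Ro
from cell import env
x,y,z,w=map(float,sys.argv[1:5]);o=env.get_obs()
Rc=Ro.from_euler('xyz',o["tool_rot"],degrees=True);Rt=Ro.from_euler('xyz',[180,0,w],degrees=True)
g=np.array(o["tool_pos"])+Rc.apply([0,0,env.grip_depth])
print("t",round(float(o["time_s"]),2),"grasp pt",g.round(4),"rot",np.round(o["tool_rot"],2),"q",np.round(o["qpos"],0),"F",np.round(o["force"],1),"w",round(float(o["grip_width"]),4),round(float(o["grasp_force"]),1))
print("turn",(Rc.inv()*Rt).as_rotvec().round(4),"then shift",Rt.inv().apply(np.array([x,y,z+env.grip_depth])-o["tool_pos"]).round(4))
E
python3 plan.py .4589 .2263 .058 171.76
```

```text
t 0.4 grasp pt [0.2873 0.583  0.2411] rot [-179.99    0.    153.77] q [-63.  18.  -4.  83.   1.  79.  -3.] F [-0.5 -0.1  0.1] w 0.0869 0.0
turn [-2.000e-04  0.000e+00 -3.139e-01] then shift [-0.221  -0.3285  0.1831]
```

send_rows(xyz=[[0,0,0],[0,0,0],[0,0,0],[-0.02,-0.03,0],[-0.02,-0.03,0],[-0.02,-0.03,0],[-0.02,-0.03,0],[-0.02,-0.03,0],[-0.02,-0.03,0],[-0.02,-0.03,0],[-0.02,-0.03,0],[-0.02,-0.03,0],[-0.02,-0.03,0],[-0.021,-0.0285,0],[0,0,0.03],[0,0,0.03],[0,0,0.03],[0,0,0.01],[0,0,0],[0,0,0]], rotation=[[0,0,-0.105],[0,0,-0.105],[0,0,-0.104],[0,0,0],[0,0,0],[0,0,0],[0,0,0],[0,0,0],[0,0,0],[0,0,0],[0,0,0],[0,0,0],[0,0,0],[0,0,0],[0,0,0],[0,0,0],[0,0,0],[0,0,0],[0,0,0],[0,0,0]], jaw=[1,1,1,1,1,1,1,1,1,1,1,1,1,1,1,1,1,1,1,1], newtons=5)

```text
time_s: 2.4
tool_pos: [0.4594, 0.2266, 0.3061]
tool_rot: [179.9, 0.1, 171.8]
force: [-0.1, -0.3, -0.1]
grip_width: 0.0871
grasp_force: 0.0
```

```bash
python3 plan.py .4589 .2263 .058 171.76; python3 - <<'E'
from h import *
for n,(a,b,e,f) in(("scene",(90,260,250,450)),):
    c=env.read_camera(n);cv2.imwrite(f"pics/e_{n}.png",cv2.resize(c["image"][a:b,e:f],None,fx=3.5,fy=3.5))
E
```

```text
t 2.4 grasp pt [0.4597 0.2268 0.1426] rot [1.7993e+02 8.0000e-02 1.7177e+02] q [-38.   6.   9. 110.  -1.  64.  53.] F [-0.1 -0.3 -0.1] w 0.0871 0.0
turn [0.0011 0.0014 0.0002] then shift [ 0.0005 -0.0004  0.0846]
```

View pics/e_scene.png

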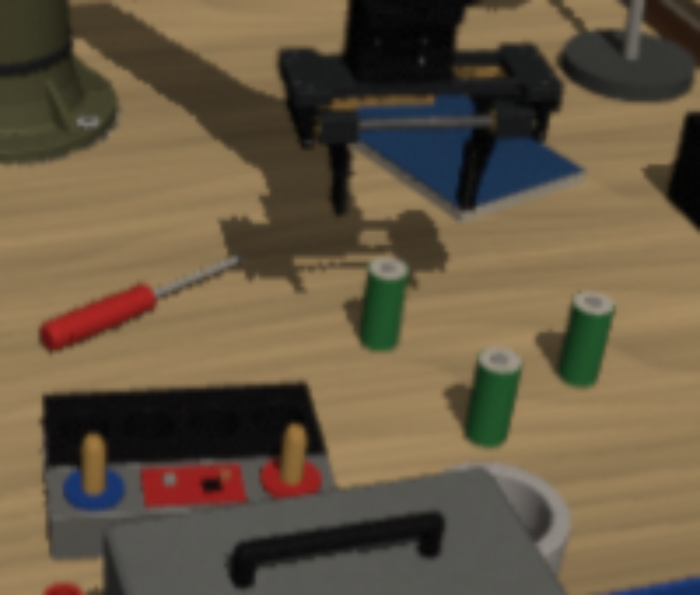

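The open fingers straddle the cell at crop (387,268). I'll descend low to centre it, squeezing in both directions so it slides rather than tips.

send_rows(xyz=[[-0.0005,-0.0005,0.014],[0,0,0.014],[0,0,0.014],[0,0,0.014],[0,0,0.014],[0,0,0.014],[0,0,0.014],[0,0,0.014],[0,0,0],[0,0,0],[0,0,0],[0,0,0],[0,0,0],[0,0,0],[0,0,0],[0,0,0]], rotation=[[0.001,0.0015,0],[0,0,0],[0,0,0],[0,0,0],[0,0,0],[0,0,0],[0,0,0],[0,0,0],[0,0,0],[0,0,0],[0,0,0],[0,0,0],[0,0,0],[0,0,0],[0,0,0],[0,0,0]], jaw=[1,1,1,1,1,1,1,1,0.6,0.5,0.42,0.36,0.3,0.3,0.3,0.3], newtons=5)

```text
time_s: 4.05
tool_pos: [0.4593, 0.2254, 0.1929]
tool_rot: [-179.9, -0.1, 171.8]
force: [0.1, 0.1, 0.7]
grip_width: 0.0314
grasp_force: 5.3
```

```bash
python3 plan.py .4589 .2263 .058 81.76
```

```text
t 4.05 grasp pt [0.459  0.2252 0.0294] rot [-1.7992e+02 -8.0000e-02  1.7176e+02] q [-37.  14.   9. 115.  -3.  51.  55.] F [0.1 0.1 0.7] w 0.0314 5.3
turn [-2.2000e-03 -1.0000e-04  1.5708e+00] then shift [ 0.0008 -0.0005 -0.0286]
```

send_rows(xyz=[[0,0,0],[0,0,0],[0,0,0],[0,0,0],[0,0,0],[0,0,0],[0,0,0],[0,0,0],[0,0,0],[0,0,0],[0,0,0],[0,0,0],[0,0,0],[0,0,0],[0,0,0],[0,0,0],[0,0,0],[0,0,0],[0,0,0]], rotation=[[-0.002,0,0],[0,0,0],[0,0,0.1428],[0,0,0.1428],[0,0,0.1428],[0,0,0.1428],[0,0,0.1428],[0,0,0.1428],[0,0,0.1428],[0,0,0.1428],[0,0,0.1428],[0,0,0.1428],[0,0,0.1428],[0,0,0],[0,0,0],[0,0,0],[0,0,0],[0,0,0],[0,0,0]], jaw=[0.5,0.55,0.55,0.55,0.55,0.55,0.55,0.55,0.55,0.55,0.55,0.55,0.55,0.55,0.42,0.36,0.3,0.3,0.3])

```text
time_s: 5.95
tool_pos: [0.4591, 0.2257, 0.1928]
tool_rot: [-179.9, -0.1, 81.8]
force: [-1.2, 0.7, 0.1]
grip_width: 0.0323
grasp_force: 5.0
```

send_rows(xyz=[[0,0,0],[0,0,0],[0,0,-0.014],[0,0,-0.014],[0,0,0],[0,0,0],[0,0,0],[0,0,0],[0,0,0]], rotation=[[0,0,0],[0,0,0],[0,0,0],[0,0,0],[0,0,0],[0,0,0],[0,0,0],[0,0,0],[0,0,0]], jaw=[0.42,0.42,0.42,0.42,0.42,0.3,0.3,0.3,0.3], newtons=20)

```text
time_s: 6.85
tool_pos: [0.4594, 0.2259, 0.2214]
tool_rot: [-179.9, -0.1, 81.8]
force: [0.2, -0.5, 7.2]
grip_width: 0.0314
grasp_force: 20.0
```

```bash
python3 plan.py .5804 .0984 .125 81.76
```

```text
t 6.85 grasp pt [0.4593 0.2262 0.0579] rot [-1.7993e+02 -1.0000e-01  8.1780e+01] q [-48.  12.  21. 115.  -5.  54. -33.] F [ 0.2 -0.5  7.2] w 0.0314 20.0
turn [-0.0013 -0.0017  0.0003] then shift [-0.1089  0.138  -0.0671]
```

send_rows(xyz=[[0,0,-0.017],[0,0,-0.025],[0,0,-0.025],[-0.0109,0.0138,0],[-0.0109,0.0138,0],[-0.0109,0.0138,0],[-0.0109,0.0138,0],[-0.0109,0.0138,0],[-0.0109,0.0138,0],[-0.0109,0.0138,0],[-0.0109,0.0138,0],[-0.0109,0.0138,0],[-0.0108,0.0138,0],[0,0,0],[0,0,0.01],[0,0,0.007],[0,0,0],[0,0,0],[0,0,0]], rotation=[[-0.001,-0.002,0],[0,0,0],[0,0,0],[0,0,0],[0,0,0],[0,0,0],[0,0,0],[0,0,0],[0,0,0],[0,0,0],[0,0,0],[0,0,0],[0,0,0],[0,0,0],[0,0,0],[0,0,0],[0,0,0],[0,0,0],[0,0,0]], jaw=[0.3,0.3,0.3,0.3,0.3,0.3,0.3,0.3,0.3,0.3,0.3,0.3,0.3,0.3,0.3,0.3,0.3,0.3,0.3])

```text
time_s: 8.75
tool_pos: [0.5802, 0.0986, 0.271]
tool_rot: [-180.0, 0.0, 81.8]
force: [0.6, -0.5, -1.7]
grip_width: 0.0309
grasp_force: 20.0
```

```bash
python3 plan.py .5804 .0984 .103 81.76;python3 - <<'E'
from h import *
a=[]
for n,(p,q,e,f) in(("scene",(160,260,240,380)),("top",(150,250,190,330))):
    c=env.read_camera(n);a.append(cv2.resize(c["image"][p:q,e:f],None,fx=4,fy=4,interpolation=cv2.INTER_CUBIC)[:300])
    cv2.imwrite(f"pics/f_{n}.png",c["image"])
    print(n,proj(c,[[.5804,.0984,.04]]))
cv2.imwrite("pics/f.png",np.vstack(a))
E
```

```text
t 8.75 grasp pt [0.5801 0.0985 0.1075] rot [-1.7999e+02  4.0000e-02  8.1800e+01] q [-36.  18.  28. 102.  -9.  62. -13.] F [ 0.6 -0.5 -1.7] w 0.0309 20.0
turn [-0.0002  0.0007  0.0008] then shift [-0.0001  0.0002  0.0045]
scene [[329.02423656 209.42862102]]
top [[223.15818099 203.49390998]]
```

View pics/f.png

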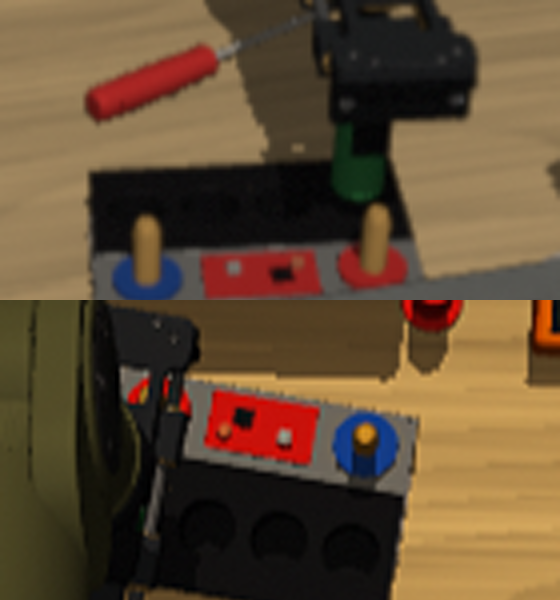

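The cell hangs upright over the end bay, at scene crop (358,195). I'll lower it gently and watch the force.

send_rows(xyz=[[0,0,0.004],[0,0,0.003],[0,0,0.002],[0,0,0.002],[0,0,0.002],[0,0,0.002],[0,0,0]], rotation=[[0,0,0],[0,0,0],[0,0,0],[0,0,0],[0,0,0],[0,0,0],[0,0,0]], jaw=[0.3,0.3,0.3,0.3,0.3,0.3,0.3])

```text
time_s: 9.55
tool_pos: [0.5804, 0.0982, 0.2555]
tool_rot: [180.0, 0.0, 81.8]
force: [1.4, 0.4, -2.4]
grip_width: 0.0312
grasp_force: 20.0
```

```bash
python3 plan.py .5804 .0984 .063 81.76
```

```text
t 9.55 grasp pt [0.5805 0.0981 0.092 ] rot [1.7999e+02 4.0000e-02 8.1770e+01] q [-35.  19.  27. 103. -10.  61. -13.] F [ 1.4  0.4 -2.4] w 0.0312 20.0
turn [0.0002 0.0008 0.0001] then shift [ 0.0002 -0.0001  0.029 ]
```

send_rows(xyz=[[0,0,0.004],[0,0,0.004],[0,0,0.004],[0,0,0.004],[0,0,0.004],[0,0,0.004],[0,0,0.002],[0,0,0.001],[0,0,0],[0,0,0]], rotation=[[0,0,0],[0,0,0],[0,0,0],[0,0,0],[0,0,0],[0,0,0],[0,0,0],[0,0,0],[0,0,0],[0,0,0]], jaw=[0.3,0.3,0.3,0.3,0.3,0.3,0.3,0.3,0.3,0.3])

```text
time_s: 10.55
tool_pos: [0.5804, 0.0982, 0.2287]
tool_rot: [180.0, 0.0, 81.8]
force: [3.3, 1.7, -2.1]
grip_width: 0.0312
grasp_force: 20.0
```

```bash
python3 plan.py .5804 .0984 .063 81.76
```

```text
t 10.55 grasp pt [0.5804 0.0981 0.0652] rot [1.7999e+02 4.0000e-02 8.1770e+01] q [-35.  21.  27. 104. -11.  58. -12.] F [ 3.3  1.7 -2.1] w 0.0312 20.0
turn [0.0001 0.0007 0.0002] then shift [ 0.0002 -0.      0.0022]
```

send_rows(xyz=[[0,0,0.002],[0,0,0],[0,0,0],[0,0,0],[0,0,0],[0,0,-0.005],[0,0,-0.01],[0,0,-0.015],[0,0,-0.015],[0,0,-0.017],[0,0,0]], rotation=[[0,0,0],[0,0,0],[0,0,0],[0,0,0],[0,0,0],[0,0,0],[0,0,0],[0,0,0],[0,0,0],[0,0,0],[0,0,0]], jaw=[0.3,0.3,0.4,0.45,0.45,0.45,0.45,0.45,0.45,0.45,0.45], newtons=5)

```text
time_s: 11.65
tool_pos: [0.5816, 0.0981, 0.2927]
tool_rot: [179.7, -0.1, 81.8]
force: [1.2, -1.0, 0.7]
grip_width: 0.0392
grasp_force: 0.0
```

```bash
python3 plan.py .5861 .2593 .125 171.76
```

```text
t 11.65 grasp pt [0.5825 0.0983 0.1292] rot [ 1.797e+02 -1.100e-01  8.176e+01] q [-36.  17.  28. 101.  -9.  64. -14.] F [ 1.2 -1.   0.7] w 0.0392 0.0
turn [ 0.0057  0.0026 -1.5708] then shift [0.0186 0.1602 0.0042]
```

send_rows(xyz=[[0,0,0],[0,0,0],[0,0,0],[0,0,0],[0,0,0],[0,0,0],[0,0,0],[0,0,0],[0,0,0],[0,0,0],[0,0,0],[0.0029,0.0267,0],[0.0029,0.0267,0],[0.0029,0.0267,0],[0.0029,0.0267,0],[0.0029,0.0267,0],[0.003,0.0267,0],[0,0,0],[0,0,0]], rotation=[[0,0,-0.1428],[0,0,-0.1428],[0,0,-0.1428],[0,0,-0.1428],[0,0,-0.1428],[0,0,-0.1428],[0,0,-0.1428],[0,0,-0.1428],[0,0,-0.1428],[0,0,-0.1428],[0,0,-0.1428],[0,0,0],[0,0,0],[0,0,0],[0,0,0],[0,0,0],[0,0,0],[0,0,0],[0,0,0]], jaw=[0.45,0.45,0.45,0.45,0.45,0.45,0.45,0.45,0.45,0.45,0.45,0.6,0.8,0.8,0.8,0.8,0.8,0.8,0.8])

```text
time_s: 13.55
tool_pos: [0.5856, 0.2596, 0.2884]
tool_rot: [-179.9, -0.0, 171.8]
force: [-0.4, -0.3, -1.0]
grip_width: 0.0693
grasp_force: 0.0
```

```bash
python3 plan.py .5861 .2593 .030 171.76; cat >> meas.py <<'E'
E
python3 meas.py | head -10
```

```text
t 13.55 grasp pt [0.5855 0.2593 0.1249] rot [-1.7990e+02 -4.0000e-02  1.7185e+02] q [-35.  22.  11.  93.  -4.  66.  59.] F [-0.4 -0.3 -1. ] w 0.0693 0.0
turn [-0.0017 -0.0008  0.0015] then shift [-0.0005 -0.0002  0.0949]
cellsTraceback (most recent call last):
  File "meas.py", line 12, in <module>
    m,ce,st=near((S<60)&(V>90),uv,10);e=circ(m);print(ce.round(1),st[4],np.round(e[0],1),round(e[1],1),plane(c,[ce],.068)[0].round(4))
            ~~~~^^^^^^^^^^^^^^^^^^^^^
  File "meas.py", line 6, in near
    i=1+np.argmax(st[1:,4]);return (l==i).astype(np.uint8),ce[i],st[i]
        ~~~~~~~~~^^^^^^^^^^
    return _wrapfunc(a, 'argmax', axis=axis, out=out, **kwds)
    return bound(*args, **kwds)
ValueError: attempt to get argmax of an empty sequence
```

send_rows(xyz=[[0,0,0.019],[0,0,0.019],[0,0,0.019],[0,0,0.019],[0,0,0.019],[0,0,0],[0,0,0],[0,0,0],[0,0,0],[0,0,0],[0,0,0],[0,0,0]], rotation=[[-0.001,-0.001,0.001],[0,0,0],[0,0,0],[0,0,0],[0,0,0],[0,0,0],[0,0,0],[0,0,0],[0,0,0],[0,0,0],[0,0,0],[0,0,0]], jaw=[0.8,0.8,0.8,0.8,0.8,0.8,0.6,0.5,0.42,0.36,0.3,0.3], newtons=5)

```text
time_s: 14.8
tool_pos: [0.586, 0.2591, 0.194]
tool_rot: [180.0, 0.1, 171.7]
force: [-0.4, -0.0, 0.8]
grip_width: 0.0318
grasp_force: 5.0
```

send_rows(xyz=[[0,0,0],[0,0,0],[0,0,0],[0,0,0],[0,0,0],[0,0,0],[0,0,0],[0,0,0],[0,0,0],[0,0,0],[0,0,0],[0,0,0],[0,0,0],[0,0,0],[0,0,0],[0,0,0],[0,0,0],[0,0,0],[0,0,0]], rotation=[[0,0,0],[0,0,0],[0,0,0.1428],[0,0,0.1428],[0,0,0.1428],[0,0,0.1428],[0,0,0.1428],[0,0,0.1428],[0,0,0.1428],[0,0,0.1428],[0,0,0.1428],[0,0,0.1428],[0,0,0.1428],[0,0,0],[0,0,0],[0,0,0],[0,0,0],[0,0,0],[0,0,0]], jaw=[0.5,0.55,0.55,0.55,0.55,0.55,0.55,0.55,0.55,0.55,0.55,0.55,0.55,0.55,0.42,0.36,0.3,0.3,0.3])

```text
time_s: 16.7
tool_pos: [0.5859, 0.2591, 0.1937]
tool_rot: [180.0, -0.0, 81.7]
force: [-0.8, -0.0, 0.1]
grip_width: 0.0316
grasp_force: 5.0
```

send_rows(xyz=[[0,0,0],[0,0,0],[0,0,-0.014],[0,0,-0.014],[0,0,0],[0,0,0],[0,0,0],[0,0,0],[0,0,0]], rotation=[[0,0,0],[0,0,0],[0,0,0],[0,0,0],[0,0,0],[0,0,0],[0,0,0],[0,0,0],[0,0,0]], jaw=[0.42,0.42,0.42,0.42,0.42,0.3,0.3,0.3,0.3], newtons=20)

```text
time_s: 17.6
tool_pos: [0.5861, 0.2593, 0.2224]
tool_rot: [179.9, -0.0, 81.7]
force: [-1.6, 0.2, 6.5]
grip_width: 0.0312
grasp_force: 20.0
```

```bash
python3 plan.py .5739 .0539 .149 81.76
```

```text
t 17.6 grasp pt [0.5863 0.2594 0.0589] rot [ 1.7995e+02 -4.0000e-02  8.1710e+01] q [-49.  28.  29.  97. -15.  60. -23.] F [-1.6  0.2  6.5] w 0.0312 20.0
turn [ 0.0009 -0.0008 -0.0008] then shift [-0.205   0.0174 -0.0901]
```

send_rows(xyz=[[0,0,-0.02],[0,0,-0.035],[0,0,-0.035],[-0.0205,0.0017,0],[-0.0205,0.0017,0],[-0.0205,0.0018,0],[-0.0205,0.0017,0],[-0.0205,0.0018,0],[-0.0205,0.0017,0],[-0.0205,0.0018,0],[-0.0205,0.0017,0],[-0.0205,0.0018,0],[-0.0205,0.0017,0],[0,0,0],[0,0,0.02],[0,0,0.02],[0,0,0],[0,0,0],[0,0,0]], rotation=[[0.001,-0.001,-0.001],[0,0,0],[0,0,0],[0,0,0],[0,0,0],[0,0,0],[0,0,0],[0,0,0],[0,0,0],[0,0,0],[0,0,0],[0,0,0],[0,0,0],[0,0,0],[0,0,0],[0,0,0],[0,0,0],[0,0,0],[0,0,0]], jaw=[0.3,0.3,0.3,0.3,0.3,0.3,0.3,0.3,0.3,0.3,0.3,0.3,0.3,0.3,0.3,0.3,0.3,0.3,0.3])

```text
time_s: 19.5
tool_pos: [0.5742, 0.0539, 0.2729]
tool_rot: [179.9, 0.0, 81.8]
force: [0.1, 0.4, -0.9]
grip_width: 0.0311
grasp_force: 20.0
```

```bash
python3 plan.py .5739 .0537 .064 81.76
```

```text
t 19.5 grasp pt [0.5744 0.0538 0.1094] rot [1.7994e+02 2.0000e-02 8.1770e+01] q [-39.  17.  36. 104. -11.  62.  -7.] F [ 0.1  0.4 -0.9] w 0.0311 20.0
turn [0.001  0.0003 0.0002] then shift [-0.0003 -0.0003  0.0454]
```

send_rows(xyz=[[-0.0003,-0.0003,0.004],[0,0,0.003],[0,0,0.002],[0,0,0.002],[0,0,0.002],[0,0,0.002],[0,0,0]], rotation=[[0.001,0,0],[0,0,0],[0,0,0],[0,0,0],[0,0,0],[0,0,0],[0,0,0]], jaw=[0.3,0.3,0.3,0.3,0.3,0.3,0.3])

```text
time_s: 20.2
tool_pos: [0.5737, 0.0536, 0.2566]
tool_rot: [-180.0, 0.1, 81.8]
force: [1.8, 0.9, -2.0]
grip_width: 0.0315
grasp_force: 20.0
```

```bash
python3 plan.py .5739 .0537 .064 81.76
```

```text
t 20.2 grasp pt [0.5736 0.0535 0.0931] rot [-1.7997e+02  5.0000e-02  8.1760e+01] q [-38.  19.  36. 105. -12.  61.  -6.] F [ 1.8  0.9 -2. ] w 0.0315 20.0
turn [-0.0005  0.0009  0.0001] then shift [0.0001 0.0002 0.0291]
```

In the bay. I'll seat it, release, and retreat.

send_rows(xyz=[[0,0,0.004],[0,0,0.004],[0,0,0.004],[0,0,0.004],[0,0,0.004],[0,0,0.004],[0,0,0.003],[0,0,0.002],[0,0,0],[0,0,0]], rotation=[[0,0,0],[0,0,0],[0,0,0],[0,0,0],[0,0,0],[0,0,0],[0,0,0],[0,0,0],[0,0,0],[0,0,0]], jaw=[0.3,0.3,0.3,0.3,0.3,0.3,0.3,0.3,0.3,0.3])

```text
time_s: 21.2
tool_pos: [0.5736, 0.0536, 0.2277]
tool_rot: [-180.0, 0.1, 81.8]
force: [5.7, -0.4, -3.8]
grip_width: 0.0317
grasp_force: 20.0
```

send_rows(xyz=[[0,0,0],[0,0,0],[0,0,0],[0,0,-0.005],[0,0,-0.01],[0,0,-0.015],[0,0,-0.015],[0,0,-0.017],[0,0,0],[0,0,0]], rotation=[[0,0,0],[0,0,0],[0,0,0],[0,0,0],[0,0,0],[0,0,0],[0,0,0],[0,0,0],[0,0,0],[0,0,0]], jaw=[0.4,0.45,0.45,0.45,0.45,0.45,0.45,0.45,0.45,0.45], newtons=5)

```text
time_s: 22.2
tool_pos: [0.5736, 0.0536, 0.2907]
tool_rot: [-180.0, -0.0, 81.8]
force: [-0.6, -1.2, -0.4]
grip_width: 0.0393
grasp_force: 0.0
```

```bash
python3 plan.py .535 .3594 .125 171.76
```

```text
t 22.2 grasp pt [0.5736 0.0536 0.1272] rot [-1.7999e+02 -1.0000e-02  8.1770e+01] q [-39.  16.  36. 103. -11.  64.  -8.] F [-0.6 -1.2 -0.4] w 0.0393 0.0
turn [-0.0000e+00 -1.0000e-04 -1.5706e+00] then shift [0.0821 0.2971 0.0022]
```

send_rows(xyz=[[0,0,0],[0,0,0],[0,0,0],[0,0,0],[0,0,0],[0,0,0],[0,0,0],[0,0,0],[0,0,0],[0,0,0],[0,0,0],[0.0103,0.0371,0],[0.0103,0.0371,0],[0.0103,0.0371,0],[0.0103,0.0371,0],[0.0103,0.0371,0],[0.0103,0.0372,0],[0.0103,0.0372,0],[0.01,0.0372,0],[0,0,0]], rotation=[[0,0,-0.1428],[0,0,-0.1428],[0,0,-0.1428],[0,0,-0.1428],[0,0,-0.1428],[0,0,-0.1428],[0,0,-0.1428],[0,0,-0.1428],[0,0,-0.1428],[0,0,-0.1428],[0,0,-0.1428],[0,0,0],[0,0,0],[0,0,0],[0,0,0],[0,0,0],[0,0,0],[0,0,0],[0,0,0],[0,0,0]], jaw=[0.45,0.45,0.45,0.45,0.45,0.45,0.45,0.45,0.45,0.45,0.45,0.6,0.8,0.8,0.8,0.8,0.8,0.8,0.8,0.8])

```text
time_s: 24.2
tool_pos: [0.5314, 0.3666, 0.2882]
tool_rot: [179.9, -0.3, 172.3]
force: [-0.7, 1.1, 0.4]
grip_width: 0.0695
grasp_force: 0.0
```

send_rows(xyz=[[0,0,0],[0,0,0],[0,0,0]], rotation=[[0,0,0],[0,0,0],[0,0,0]], jaw=[0.8,0.8,0.8])

```text
time_s: 24.5
tool_pos: [0.5355, 0.3575, 0.2895]
tool_rot: [-179.9, -0.1, 171.6]
force: [-0.0, 0.1, 0.9]
grip_width: 0.0694
grasp_force: 0.0
```

```bash
python3 plan.py .535 .3594 .030 171.76
```

```text
t 24.5 grasp pt [0.5352 0.3572 0.126 ] rot [-1.7989e+02 -8.0000e-02  1.7162e+02] q [-48.  22.  15.  92.  -6.  66.  50.] F [-0.   0.1  0.9] w 0.0694 0.0
turn [-0.002  -0.0015 -0.0025] then shift [0.0007 0.0018 0.096 ]
```

send_rows(xyz=[[0,0,0],[0,0,0.019],[0,0,0.019],[0,0,0.019],[0,0,0.019],[0,0,0.02],[0,0,0],[0,0,0],[0,0,0],[0,0,0],[0,0,0],[0,0,0],[0,0,0]], rotation=[[0,0,0],[0,0,0],[0,0,0],[0,0,0],[0,0,0],[0,0,0],[0,0,0],[0,0,0],[0,0,0],[0,0,0],[0,0,0],[0,0,0],[0,0,0]], jaw=[0.8,0.8,0.8,0.8,0.8,0.8,0.8,0.6,0.5,0.42,0.36,0.3,0.3], newtons=5)

```text
time_s: 25.8
tool_pos: [0.5347, 0.3592, 0.1941]
tool_rot: [-179.9, -0.1, 171.8]
force: [0.4, 0.2, 2.2]
grip_width: 0.0318
grasp_force: 5.0
```

send_rows(xyz=[[0,0,0],[0,0,0],[0,0,0],[0,0,0],[0,0,0],[0,0,0],[0,0,0],[0,0,0],[0,0,0],[0,0,0],[0,0,0],[0,0,0],[0,0,0],[0,0,0],[0,0,0],[0,0,0],[0,0,0],[0,0,0],[0,0,0]], rotation=[[0,0,0],[0,0,0],[0,0,0.1428],[0,0,0.1428],[0,0,0.1428],[0,0,0.1428],[0,0,0.1428],[0,0,0.1428],[0,0,0.1428],[0,0,0.1428],[0,0,0.1428],[0,0,0.1428],[0,0,0.1428],[0,0,0],[0,0,0],[0,0,0],[0,0,0],[0,0,0],[0,0,0]], jaw=[0.5,0.55,0.55,0.55,0.55,0.55,0.55,0.55,0.55,0.55,0.55,0.55,0.55,0.55,0.42,0.36,0.3,0.3,0.3])

```text
time_s: 27.7
tool_pos: [0.5347, 0.3592, 0.1937]
tool_rot: [-179.9, 0.0, 81.8]
force: [0.3, 0.2, -0.2]
grip_width: 0.0318
grasp_force: 5.0
```

send_rows(xyz=[[0,0,0],[0,0,0],[0,0,-0.014],[0,0,-0.014],[0,0,0],[0,0,0],[0,0,0],[0,0,0],[0,0,0]], rotation=[[0,0,0],[0,0,0],[0,0,0],[0,0,0],[0,0,0],[0,0,0],[0,0,0],[0,0,0],[0,0,0]], jaw=[0.42,0.42,0.42,0.42,0.42,0.3,0.3,0.3,0.3], newtons=20)

```text
time_s: 28.6
tool_pos: [0.5348, 0.3595, 0.2224]
tool_rot: [-179.9, 0.0, 81.8]
force: [-0.3, -0.0, 5.9]
grip_width: 0.0315
grasp_force: 20.0
```

```bash
python3 plan.py .5675 .0091 .149 81.76
```

```text
t 28.6 grasp pt [0.5346 0.3595 0.0589] rot [-1.7993e+02  1.0000e-02  8.1770e+01] q [-62.  29.  33.  96. -17.  60. -32.] F [-0.3 -0.   5.9] w 0.0315 20.0
turn [-0.0013  0.0001  0.0002] then shift [-0.3421  0.0826 -0.0901]
```

send_rows(xyz=[[0,0,-0.02],[0,0,-0.035],[0,0,-0.035],[-0.0285,0.0069,0],[-0.0285,0.0069,0],[-0.0285,0.0069,0],[-0.0285,0.0069,0],[-0.0285,0.0069,0],[-0.0285,0.0069,0],[-0.0285,0.0069,0],[-0.0285,0.0069,0],[-0.0285,0.0069,0],[-0.0285,0.0069,0],[-0.0285,0.0068,0],[-0.0286,0.0068,0],[0,0,0],[0,0,0.02],[0,0,0.02],[0,0,0],[0,0,0]], rotation=[[-0.001,0,0],[0,0,0],[0,0,0],[0,0,0],[0,0,0],[0,0,0],[0,0,0],[0,0,0],[0,0,0],[0,0,0],[0,0,0],[0,0,0],[0,0,0],[0,0,0],[0,0,0],[0,0,0],[0,0,0],[0,0,0],[0,0,0],[0,0,0]], jaw=[0.3,0.3,0.3,0.3,0.3,0.3,0.3,0.3,0.3,0.3,0.3,0.3,0.3,0.3,0.3,0.3,0.3,0.3,0.3,0.3])

```text
time_s: 30.6
tool_pos: [0.5672, 0.0092, 0.2715]
tool_rot: [-179.9, 0.1, 81.8]
force: [0.5, -0.2, -1.7]
grip_width: 0.0315
grasp_force: 20.0
```

send_rows(xyz=[[0,0,0],[0,0,0],[0,0,0]], rotation=[[0,0,0],[0,0,0],[0,0,0]], jaw=[0.3,0.3,0.3])

```text
time_s: 30.9
tool_pos: [0.5678, 0.009, 0.2728]
tool_rot: [180.0, 0.0, 81.8]
force: [0.1, -0.6, -1.2]
grip_width: 0.0314
grasp_force: 20.0
```

```bash
python3 plan.py .5675 .0091 .064 81.76
```

```text
t 30.9 grasp pt [0.5679 0.009  0.1093] rot [1.7996e+02 2.0000e-02 8.1770e+01] q [-41.  18.  44. 105. -14.  62.  -0.] F [ 0.1 -0.6 -1.2] w 0.0314 20.0
turn [0.0007 0.0003 0.0002] then shift [ 0.     -0.0003  0.0453]
```

send_rows(xyz=[[0,-0.0003,0.004],[0,0,0.003],[0,0,0.002],[0,0,0.002],[0,0,0.002],[0,0,0.002],[0,0,0]], rotation=[[0,0,0],[0,0,0],[0,0,0],[0,0,0],[0,0,0],[0,0,0],[0,0,0]], jaw=[0.3,0.3,0.3,0.3,0.3,0.3,0.3])

```text
time_s: 31.6
tool_pos: [0.5673, 0.009, 0.2567]
tool_rot: [-180.0, 0.1, 81.8]
force: [0.2, -0.4, -1.4]
grip_width: 0.0317
grasp_force: 20.0
```

```bash
python3 plan.py .5675 .0091 .064 81.76
```

```text
t 31.6 grasp pt [0.5672 0.0088 0.0932] rot [-1.7999e+02  6.0000e-02  8.1760e+01] q [-40.  19.  43. 106. -15.  61.   0.] F [ 0.2 -0.4 -1.4] w 0.0317 20.0
turn [-0.0001  0.001   0.    ] then shift [0.0001 0.0002 0.0292]
```

send_rows(xyz=[[0,0,0.004],[0,0,0.004],[0,0,0.004],[0,0,0.004],[0,0,0.004],[0,0,0.004],[0,0,0.003],[0,0,0.002],[0,0,0],[0,0,0]], rotation=[[0,0,0],[0,0,0],[0,0,0],[0,0,0],[0,0,0],[0,0,0],[0,0,0],[0,0,0],[0,0,0],[0,0,0]], jaw=[0.3,0.3,0.3,0.3,0.3,0.3,0.3,0.3,0.3,0.3])

```text
time_s: 32.6
tool_pos: [0.5672, 0.009, 0.2278]
tool_rot: [-180.0, 0.1, 81.8]
force: [2.6, 0.9, -3.6]
grip_width: 0.031
grasp_force: 20.0
```

send_rows(xyz=[[0,0,0],[0,0,0],[0,0,0],[0,0,-0.005],[0,0,-0.01],[0,0,-0.015],[0,0,-0.015],[0,0,-0.017],[0,0,0],[0,0,0]], rotation=[[0,0,0],[0,0,0],[0,0,0],[0,0,0],[0,0,0],[0,0,0],[0,0,0],[0,0,0],[0,0,0],[0,0,0]], jaw=[0.4,0.45,0.45,0.45,0.45,0.45,0.45,0.45,0.45,0.45], newtons=5)

```text
time_s: 33.6
tool_pos: [0.5673, 0.0091, 0.2908]
tool_rot: [179.9, 0.0, 81.8]
force: [-1.0, -0.0, 0.6]
grip_width: 0.0395
grasp_force: 0.0
```

```bash
cat > sl.py <<'E'
from h import *
# sleeve position: intersect the flange-side and tube via projected-model-free centroid: shared ray on plane z=.02, both cameras
def comp(c,kind):
    hsv=cv2.cvtColor(c["image"],cv2.COLOR_BGR2HSV).astype(int);H,S,V=[hsv[...,i] for i in range(3)]
    m=(((H<8)|(H>172))&(S>150)&(V>50)) if kind=="r" else ((H>100)&(H<130)&(S>120)&(V>30))
    n,l,st,ce=cv2.connectedComponentsWithStats(m.astype(np.uint8));return [(ce[i],st[i]) for i in range(1,n) if 60<st[i,4]<500]
for n in("top","scene"):
    c=env.read_camera(n);cv2.imwrite(f"pics/g_{n}.png",c["image"])
    for k in"rb":
        for ce,st in comp(c,k):
            p=plane(c,[ce],.02)[0];print(n,k,ce.round(1),st.tolist(),p.round(3))
E
python3 sl.py; python3 plan.py .4606 -.2537 .14 81.76
```

```text
top r [324.5 107.7] [317, 98, 15, 19, 138] [ 0.838 -0.149  0.02 ]
top r [297.6 149.9] [290, 141, 16, 17, 144] [ 0.725 -0.082  0.02 ]
top r [350.1 196.3] [343, 189, 16, 15, 141] [ 0.61  -0.217  0.02 ]
top r [454.4 222.7] [446, 216, 20, 15, 156] [ 0.551 -0.483  0.02 ]
top r [  1.1 246. ] [0, 231, 5, 39, 112] [0.459 0.655 0.02 ]
top r [266.  276.2] [256, 269, 21, 17, 200] [ 0.405 -0.012  0.02 ]
top b [426.2 166.8] [413, 155, 27, 24, 459] [ 0.692 -0.412  0.02 ]
top b [283.3 186.6] [277, 178, 13, 16, 106] [ 0.63  -0.048  0.02 ]
top b [364.3 256.4] [358, 250, 16, 14, 130] [ 0.461 -0.255  0.02 ]
top b [556.9 411.4] [555, 403, 5, 17, 81] [ 0.089 -0.741  0.02 ]
scene r [488.7 143.1] [476, 134, 26, 19, 206] [0.341 0.721 0.02 ]
scene r [270.4 182.9] [262, 176, 17, 14, 156] [ 0.411 -0.014  0.02 ]
scene r [332.4 227. ] [325, 221, 17, 11, 103] [0.623 0.095 0.02 ]
scene r [304.7 228.3] [290, 223, 30, 12, 266] [0.613 0.029 0.02 ]
scene r [ 84.5 241.4] [76, 229, 19, 24, 289] [ 0.548 -0.488  0.02 ]
scene r [198.9 243.1] [192, 230, 17, 25, 298] [ 0.61  -0.221  0.02 ]
scene r [267.9 270.6] [259, 257, 19, 26, 354] [ 0.728 -0.083  0.02 ]
scene r [244.7 318.2] [236, 303, 20, 29, 419] [ 0.841 -0.15   0.02 ]
scene b [179.6 205.1] [174, 194, 14, 22, 203] [ 0.457 -0.26   0.02 ]
scene b [276.1 230.4] [268, 224, 17, 12, 106] [ 0.605 -0.039  0.02 ]
t 33.7 grasp pt [0.5666 0.009  0.126 ] rot [-1.7993e+02  6.0000e-02  8.1770e+01] q [-42.  16.  44. 105. -13.  64.  -1.] F [ 0.7 -0.6  0.4] w 0.0393 0.0
turn [-0.0013  0.001   0.0002] then shift [-0.2753 -0.0675 -0.014 ]
```

send_rows(xyz=[[0,0,-0.014],[-0.0276,-0.0067,0],[-0.0276,-0.0067,0],[-0.0276,-0.0067,0],[-0.0276,-0.0067,0],[-0.0276,-0.0067,0],[-0.0277,-0.0067,0],[-0.0277,-0.0067,0],[-0.0277,-0.0067,0],[-0.0277,-0.0067,0],[-0.0277,-0.0066,0],[0,0,0],[0,0,0.035],[0,0,0.015],[0,0,0],[0,0,0],[0,0,0],[0,0,0]], rotation=[[0,0,0],[0,0,0],[0,0,0],[0,0,0],[0,0,0],[0,0,0],[0,0,0],[0,0,0],[0,0,0],[0,0,0],[0,0,0],[0,0,0],[0,0,0],[0,0,0],[0,0,0],[0,0,0],[0,0,0],[0,0,0]], jaw=[0.45,0.5,0.6,0.7,0.7,0.7,0.7,0.7,0.7,0.7,0.7,0.7,0.7,0.7,0.7,0.7,0.7,0.7], newtons=5)

```text
time_s: 35.5
tool_pos: [0.4618, -0.2552, 0.2553]
tool_rot: [179.9, 0.1, 81.8]
force: [0.3, 1.4, -0.4]
grip_width: 0.0609
grasp_force: 0.0
```

```bash
python3 plan.py .461 -.255 .034 81.76; python3 - <<'E'
from h import *
c=env.read_camera("scene");A=cv2.resize(c["image"][150:250,120:220],None,fx=4,fy=4)
B=cv2.resize(c["image"][150:250,235:335],None,fx=4,fy=4)
cv2.imwrite("pics/i.png",np.hstack([A,B]))
E
```

```text
t 35.5 grasp pt [ 0.462  -0.2554  0.0918] rot [1.7992e+02 6.0000e-02 8.1780e+01] q [-21.  15.  53. 112. -14.  59.  30.] F [ 0.3  1.4 -0.4] w 0.0609 0.0
turn [0.0014 0.001  0.0004] then shift [ 0.0001 -0.0009  0.0578]
```

View pics/i.png

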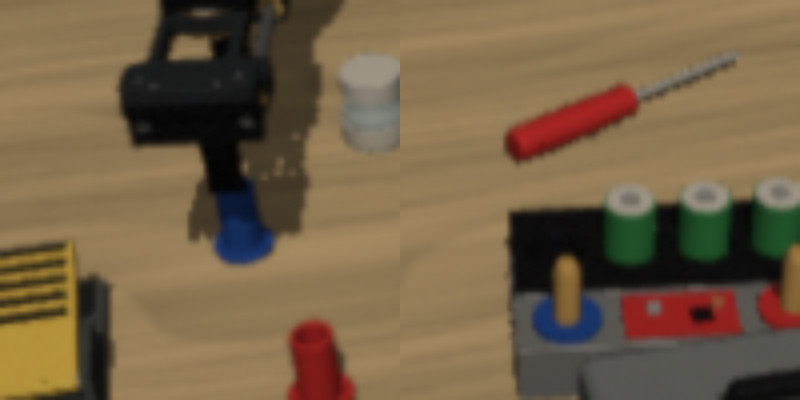

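View i shows three cells seated in their bays at right. The blue sleeve, at left crop (240,215), is under the jaws. I'll squeeze, turn 90° and grip.

send_rows(xyz=[[0,-0.0009,0.015],[0,0,0.015],[0,0,0.015],[0,0,0.013],[0,0,0],[0,0,0],[0,0,0],[0,0,0],[0,0,0],[0,0,0],[0,0,0],[0,0,0]], rotation=[[0.001,0.001,0],[0,0,0],[0,0,0],[0,0,0],[0,0,0],[0,0,0],[0,0,0],[0,0,0],[0,0,0],[0,0,0],[0,0,0],[0,0,0]], jaw=[0.7,0.7,0.7,0.7,0.7,0.5,0.42,0.36,0.3,0.26,0.22,0.22], newtons=3)

```text
time_s: 36.75
tool_pos: [0.4605, -0.255, 0.1965]
tool_rot: [-179.9, -0.0, 81.8]
force: [0.1, 0.3, 1.9]
grip_width: 0.0248
grasp_force: 3.0
```

send_rows(xyz=[[0,0,0],[0,0,0],[0,0,0],[0,0,0],[0,0,0],[0,0,0],[0,0,0],[0,0,0],[0,0,0],[0,0,0],[0,0,0],[0,0,0],[0,0,0],[0,0,0],[0,0,0],[0,0,0],[0,0,0],[0,0,0],[0,0,0],[0,0,0]], rotation=[[0,0,0],[0,0,0],[0,0,-0.1428],[0,0,-0.1428],[0,0,-0.1428],[0,0,-0.1428],[0,0,-0.1428],[0,0,-0.1428],[0,0,-0.1428],[0,0,-0.1428],[0,0,-0.1428],[0,0,-0.1428],[0,0,-0.1428],[0,0,0],[0,0,0],[0,0,0],[0,0,0],[0,0,0],[0,0,0],[0,0,0]], jaw=[0.45,0.6,0.6,0.6,0.6,0.6,0.6,0.6,0.6,0.6,0.6,0.6,0.6,0.6,0.42,0.36,0.3,0.26,0.22,0.22])

```text
time_s: 38.75
tool_pos: [0.4604, -0.2549, 0.1962]
tool_rot: [180.0, -0.1, 171.7]
force: [0.3, -0.3, -0.8]
grip_width: 0.025
grasp_force: 3.0
```

send_rows(xyz=[[0,0,0],[0,0,0],[0,0,0]], rotation=[[0,0,0],[0,0,0],[0,0,0]], jaw=[0.22,0.22,0.22], newtons=15)

```text
time_s: 39.05
tool_pos: [0.4604, -0.255, 0.1963]
tool_rot: [180.0, -0.1, 171.8]
force: [0.3, 0.1, -0.3]
grip_width: 0.0251
grasp_force: 15.0
```

```bash
python3 plan.py .6277 -.0422 .134 171.76
```

```text
t 39.05 grasp pt [ 0.4602 -0.2549  0.0328] rot [ 1.8000e+02 -8.0000e-02  1.7176e+02] q [ -3.  17.  33. 114. -11.  52. 118.] F [ 0.3  0.1 -0.3] w 0.0251 15.0
turn [ 0.0001 -0.0014 -0.    ] then shift [-0.1351  0.2346 -0.1012]
```

send_rows(xyz=[[0,0,-0.025],[0,0,-0.038],[0,0,-0.038],[-0.0135,0.0235,0],[-0.0135,0.0235,0],[-0.0135,0.0235,0],[-0.0135,0.0235,0],[-0.0135,0.0235,0],[-0.0135,0.0235,0],[-0.0135,0.0235,0],[-0.0135,0.0234,0],[-0.0135,0.0234,0],[-0.0136,0.0233,0],[0,0,0],[0,0,0],[0,0,0],[0,0,0],[0,0,0]], rotation=[[0,-0.001,0],[0,0,0],[0,0,0],[0,0,0],[0,0,0],[0,0,0],[0,0,0],[0,0,0],[0,0,0],[0,0,0],[0,0,0],[0,0,0],[0,0,0],[0,0,0],[0,0,0],[0,0,0],[0,0,0],[0,0,0]], jaw=[0.22,0.22,0.22,0.22,0.22,0.22,0.22,0.22,0.22,0.22,0.22,0.22,0.22,0.22,0.22,0.22,0.22,0.22])

```text
time_s: 40.85
tool_pos: [0.6274, -0.0433, 0.2974]
tool_rot: [-180.0, -0.0, 171.7]
force: [0.2, 0.8, -0.2]
grip_width: 0.0249
grasp_force: 15.0
```

```bash
python3 plan.py .6277 -.0422 .0785 171.76; python3 - <<'E'
from h import *
c=env.read_camera("scene");A=cv2.resize(c["image"][140:270,235:365],None,fx=4.5,fy=4.5,interpolation=cv2.INTER_CUBIC)
cv2.imwrite("pics/j.png",A)
E
```

```text
t 40.85 grasp pt [ 0.6273 -0.0433  0.1339] rot [-1.8000e+02 -2.0000e-02  1.7167e+02] q [-19.  21.  26.  95. -10.  67.  91.] F [ 0.2  0.8 -0.2] w 0.0249 15.0
turn [-0.     -0.0003 -0.0016] then shift [-0.0002  0.0011  0.0554]
```

View pics/j.png

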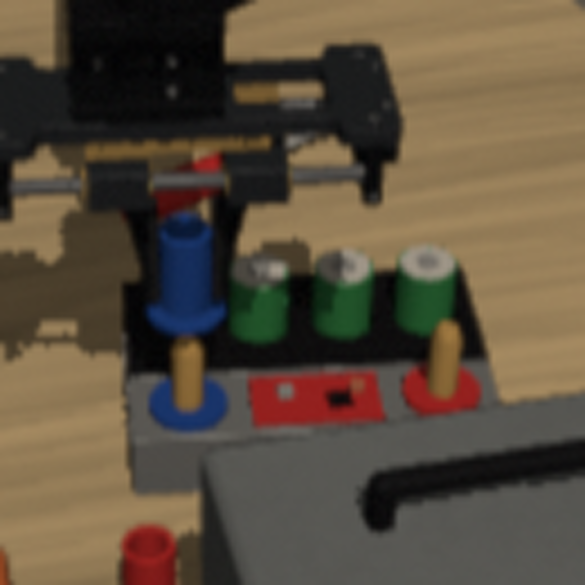

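The sleeve hangs directly over the blue post, at crop (187,320) above (187,345). I'll lower it onto the taper.

send_rows(xyz=[[0,0.0008,0.005],[0,0,0.006],[0,0,0.004],[0,0,0.003],[0,0,0.003],[0,0,0.003],[0,0,0.002],[0,0,0],[0,0,0]], rotation=[[0,0,0],[0,0,0],[0,0,0],[0,0,0],[0,0,0],[0,0,0],[0,0,0],[0,0,0],[0,0,0]], jaw=[0.22,0.22,0.22,0.22,0.22,0.22,0.22,0.22,0.22])

```text
time_s: 41.8
tool_pos: [0.6279, -0.0415, 0.2713]
tool_rot: [-180.0, -0.0, 171.8]
force: [1.3, -1.0, -0.3]
grip_width: 0.0248
grasp_force: 15.0
```

```bash
python3 plan.py .6277 -.0422 .0785 171.76
```

```text
t 41.8 grasp pt [ 0.6279 -0.0416  0.1078] rot [-1.7999e+02 -2.0000e-02  1.7176e+02] q [-19.  22.  25.  96. -10.  64.  91.] F [ 1.3 -1.  -0.3] w 0.0248 15.0
turn [-0.0002 -0.0003 -0.0001] then shift [ 0.0001 -0.0007  0.0293]
```

send_rows(xyz=[[0,-0.0006,0.004],[0,0,0.004],[0,0,0.004],[0,0,0.004],[0,0,0.004],[0,0,0.004],[0,0,0.003],[0,0,0.002],[0,0,0]], rotation=[[0,0,0],[0,0,0],[0,0,0],[0,0,0],[0,0,0],[0,0,0],[0,0,0],[0,0,0],[0,0,0]], jaw=[0.22,0.22,0.22,0.22,0.22,0.22,0.22,0.22,0.22])

```text
time_s: 42.7
tool_pos: [0.6277, -0.042, 0.2419]
tool_rot: [-180.0, -0.0, 171.8]
force: [0.1, -0.5, -0.7]
grip_width: 0.0247
grasp_force: 15.0
```

```bash
python3 plan.py .6277 -.0422 .0768 171.76
```

```text
t 42.7 grasp pt [ 0.6276 -0.042   0.0784] rot [-1.7999e+02 -5.0000e-02  1.7176e+02] q [-18.  24.  25.  97. -11.  61.  92.] F [ 0.1 -0.5 -0.7] w 0.0247 15.0
turn [-0.0001 -0.0008  0.    ] then shift [-0.     -0.0002  0.0016]
```

send_rows(xyz=[[0,0,0.001],[0,0,0.001],[0,0,0.001],[0,0,0]], rotation=[[0,0,0],[0,0,0],[0,0,0],[0,0,0]], jaw=[0.22,0.22,0.22,0.22])

```text
time_s: 43.1
tool_pos: [0.6278, -0.0419, 0.2402]
tool_rot: [180.0, -0.0, 171.8]
force: [-2.5, -0.5, 5.3]
grip_width: 0.0248
grasp_force: 15.0
```

send_rows(xyz=[[0,0,0],[0,0,0],[0,0,0],[0,0,0],[0,0,-0.01],[0,0,-0.015],[0,0,-0.02],[0,0,-0.02],[0,0,0],[0,0,0]], rotation=[[0,0,0],[0,0,0],[0,0,0],[0,0,0],[0,0,0],[0,0,0],[0,0,0],[0,0,0],[0,0,0],[0,0,0]], jaw=[0.3,0.4,0.45,0.45,0.45,0.45,0.45,0.45,0.45,0.45], newtons=3)

```text
time_s: 44.1
tool_pos: [0.628, -0.0421, 0.3055]
tool_rot: [180.0, 0.1, 171.8]
force: [0.1, -0.8, -0.6]
grip_width: 0.0393
grasp_force: 0.0
```

```bash
python3 sl.py | grep -E "top (r.*\[ 0.6|b)|scene (r.*0.6|b)"; python3 plan.py .61 -.218 .14 171.76;  python3 plan.py .61 -.218 .14 81.76|tail -1
```

```text
top r [350.1 196.3] [343, 189, 16, 15, 141] [ 0.61  -0.217  0.02 ]
top b [426.2 166.8] [413, 155, 27, 24, 459] [ 0.692 -0.412  0.02 ]
top b [556.9 411.4] [555, 403, 5, 17, 81] [ 0.089 -0.741  0.02 ]
scene r [332.4 227. ] [325, 221, 17, 11, 103] [0.623 0.095 0.02 ]
scene r [304.7 228.3] [290, 223, 30, 12, 267] [0.613 0.029 0.02 ]
scene r [198.9 243. ] [192, 230, 17, 25, 297] [ 0.61  -0.221  0.02 ]
scene b [276.5 222.1] [268, 208, 18, 28, 360] [ 0.576 -0.032  0.02 ]
t 44.2 grasp pt [ 0.6272 -0.0418  0.1402] rot [ 1.8000e+02 -8.0000e-02  1.7176e+02] q [-19.  21.  26.  94. -10.  67.  90.] F [-0.4  0.6 -0.4] w 0.0394 0.0
turn [ 0.     -0.0014  0.0001] then shift [-0.0079 -0.1768  0.0002]
turn [-1.1000e-03 -1.2000e-03  1.5709e+00] then shift [-0.1768  0.0079  0.0002]
```

send_rows(xyz=[[0,0,0],[0,0,0],[0,0,0],[0,0,0],[0,0,0],[0,0,0],[0,0,0],[0,0,0],[0,0,0],[0,0,0],[0,0,0],[-0.0221,0.001,0],[-0.0221,0.001,0],[-0.0221,0.001,0],[-0.0221,0.001,0],[-0.0221,0.001,0],[-0.0221,0.001,0],[-0.0221,0.001,0],[-0.0221,0.001,0],[0,0,0]], rotation=[[0,0,0.1428],[0,0,0.1428],[0,0,0.1428],[0,0,0.1428],[0,0,0.1428],[0,0,0.1428],[0,0,0.1428],[0,0,0.1428],[0,0,0.1428],[0,0,0.1428],[0,0,0.1428],[0,0,0],[0,0,0],[0,0,0],[0,0,0],[0,0,0],[0,0,0],[0,0,0],[0,0,0],[0,0,0]], jaw=[0.45,0.45,0.45,0.45,0.45,0.45,0.45,0.45,0.45,0.45,0.45,0.6,0.6,0.6,0.6,0.6,0.6,0.6,0.6,0.6])

```text
time_s: 46.2
tool_pos: [0.6086, -0.2221, 0.3034]
tool_rot: [-179.9, 0.2, 81.4]
force: [-0.1, 0.1, 0.6]
grip_width: 0.0525
grasp_force: 0.0
```

send_rows(xyz=[[0,0,0],[0,0,0.025],[0,0,0.015],[0,0,0],[0,0,0],[0,0,0]], rotation=[[0,0,0],[0,0,0],[0,0,0],[0,0,0],[0,0,0],[0,0,0]], jaw=[0.6,0.6,0.6,0.6,0.6,0.6])

```text
time_s: 46.8
tool_pos: [0.6108, -0.2179, 0.2651]
tool_rot: [180.0, 0.0, 81.8]
force: [0.8, 0.6, -0.3]
grip_width: 0.0524
grasp_force: 0.0
```

```bash
python3 sl.py | grep -E "scene (r.*0.6|b)"; python3 plan.py .61 -.218 .034 81.76;python3 - <<'E'
from h import *
c=env.read_camera("scene");A=cv2.resize(c["image"][150:290,120:340],None,fx=3.6,fy=3.6,interpolation=cv2.INTER_CUBIC)
cv2.imwrite("pics/k.png",A)
E
```

```text
scene r [332.5 227. ] [325, 221, 17, 11, 104] [0.623 0.095 0.02 ]
scene r [304.7 228.3] [290, 223, 30, 12, 266] [0.613 0.029 0.02 ]
scene r [198.9 243.5] [192, 231, 17, 24, 290] [ 0.612 -0.221  0.02 ]
scene r [267.9 270.6] [259, 257, 19, 26, 354] [ 0.728 -0.083  0.02 ]
scene b [276.5 222. ] [268, 207, 18, 29, 362] [ 0.576 -0.032  0.02 ]
t 46.9 grasp pt [ 0.6109 -0.2182  0.1017] rot [179.93   0.    81.77] q [-15.  29.  42.  94. -21.  66.  24.] F [ 0.6  0.2 -0.2] w 0.0522 0.0
turn [0.0012 0.0001 0.0002] then shift [ 0.0001 -0.0008  0.0677]
```

View pics/k.png

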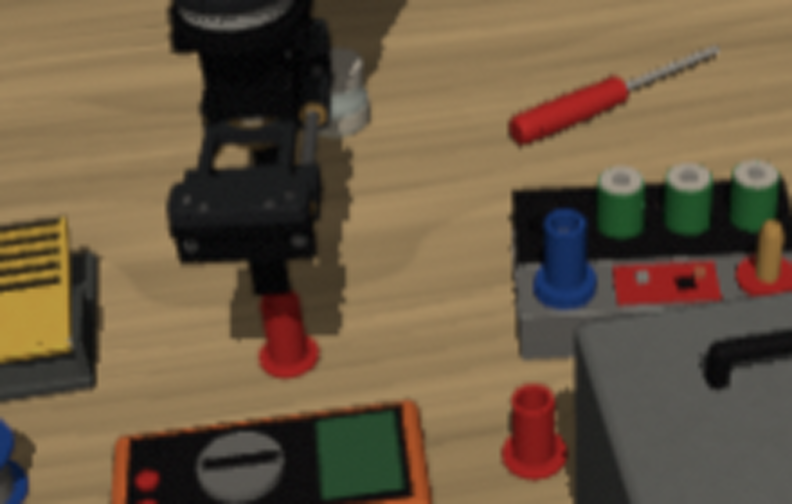

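View k shows the blue sleeve fully down on its post at (565,260). The gripper is over the right red sleeve at (287,335).

send_rows(xyz=[[0,-0.0005,0.015],[0,0,0.015],[0,0,0.015],[0,0,0.015],[0,0,0.008],[0,0,0],[0,0,0],[0,0,0],[0,0,0],[0,0,0],[0,0,0],[0,0,0],[0,0,0]], rotation=[[0.001,0,0],[0,0,0],[0,0,0],[0,0,0],[0,0,0],[0,0,0],[0,0,0],[0,0,0],[0,0,0],[0,0,0],[0,0,0],[0,0,0],[0,0,0]], jaw=[0.6,0.6,0.6,0.6,0.6,0.6,0.5,0.42,0.36,0.3,0.26,0.22,0.22], newtons=3)

```text
time_s: 48.25
tool_pos: [0.6101, -0.218, 0.1967]
tool_rot: [-180.0, -0.0, 81.8]
force: [0.2, 0.8, 1.6]
grip_width: 0.0265
grasp_force: 3.0
```

send_rows(xyz=[[0,0,0],[0,0,0],[0,0,0],[0,0,0],[0,0,0],[0,0,0],[0,0,0],[0,0,0],[0,0,0],[0,0,0],[0,0,0],[0,0,0],[0,0,0],[0,0,0],[0,0,0],[0,0,0],[0,0,0],[0,0,0],[0,0,0],[0,0,0]], rotation=[[0,0,0],[0,0,0],[0,0,-0.1428],[0,0,-0.1428],[0,0,-0.1428],[0,0,-0.1428],[0,0,-0.1428],[0,0,-0.1428],[0,0,-0.1428],[0,0,-0.1428],[0,0,-0.1428],[0,0,-0.1428],[0,0,-0.1428],[0,0,0],[0,0,0],[0,0,0],[0,0,0],[0,0,0],[0,0,0],[0,0,0]], jaw=[0.45,0.6,0.6,0.6,0.6,0.6,0.6,0.6,0.6,0.6,0.6,0.6,0.6,0.6,0.42,0.36,0.3,0.26,0.22,0.22])

```text
time_s: 50.25
tool_pos: [0.6098, -0.218, 0.1962]
tool_rot: [-180.0, -0.1, 171.8]
force: [0.0, -0.1, -0.3]
grip_width: 0.0263
grasp_force: 3.0
```

send_rows(xyz=[[0,0,0],[0,0,0],[0,0,0]], rotation=[[0,0,0],[0,0,0],[0,0,0]], jaw=[0.22,0.22,0.22], newtons=15)

```text
time_s: 50.55
tool_pos: [0.6098, -0.2179, 0.1962]
tool_rot: [180.0, -0.1, 171.8]
force: [-0.3, -0.2, -1.0]
grip_width: 0.0261
grasp_force: 15.0
```

```bash
python3 plan.py .6463 .0862 .148 171.76
```

```text
t 50.55 grasp pt [ 0.6095 -0.2179  0.0327] rot [ 1.7999e+02 -9.0000e-02  1.7176e+02] q [  1.  29.  21.  96. -12.  57. 108.] F [-0.3 -0.2 -1. ] w 0.0261 15.0
turn [ 0.0001 -0.0015  0.    ] then shift [ 0.0074  0.3062 -0.1153]
```

send_rows(xyz=[[0,0,-0.025],[0,0,-0.05],[0,0,-0.05],[0.0006,0.0255,0],[0.0006,0.0255,0],[0.0006,0.0255,0],[0.0006,0.0255,0],[0.0006,0.0255,0],[0.0006,0.0255,0],[0.0006,0.0255,0],[0.0006,0.0255,0],[0.0006,0.0255,0],[0.0006,0.0255,0],[0.0007,0.0256,0],[0.0007,0.0256,0],[0,0,0],[0,0,0.025],[0,0,0],[0,0,0],[0,0,0]], rotation=[[0,-0.001,0],[0,0,0],[0,0,0],[0,0,0],[0,0,0],[0,0,0],[0,0,0],[0,0,0],[0,0,0],[0,0,0],[0,0,0],[0,0,0],[0,0,0],[0,0,0],[0,0,0],[0,0,0],[0,0,0],[0,0,0],[0,0,0],[0,0,0]], jaw=[0.22,0.22,0.22,0.22,0.22,0.22,0.22,0.22,0.22,0.22,0.22,0.22,0.22,0.22,0.22,0.22,0.22,0.22,0.22,0.22])

```text
time_s: 52.55
tool_pos: [0.6467, 0.0853, 0.2972]
tool_rot: [180.0, 0.0, 171.7]
force: [-0.3, -0.5, -0.3]
grip_width: 0.0259
grasp_force: 15.0
```

send_rows(xyz=[[0,0,0],[0,0,0],[0,0,0]], rotation=[[0,0,0],[0,0,0],[0,0,0]], jaw=[0.22,0.22,0.22])

```text
time_s: 52.85
tool_pos: [0.6465, 0.086, 0.2968]
tool_rot: [180.0, 0.0, 171.8]
force: [0.1, 0.6, -1.0]
grip_width: 0.0258
grasp_force: 15.0
```

```bash
python3 plan.py .6463 .0864 .111 171.76
```

```text
t 52.85 grasp pt [0.6466 0.0861 0.1333] rot [1.7998e+02 2.0000e-02 1.7175e+02] q [-22.  23.  15.  91.  -6.  67.  77.] F [ 0.1  0.6 -1. ] w 0.0258 15.0
turn [ 0.0004  0.0003 -0.0001] then shift [0.0003 0.0004 0.0223]
```

send_rows(xyz=[[0.0003,0.0002,0.005],[0,0,0.006],[0,0,0.004],[0,0,0.003],[0,0,0.003],[0,0,0.003],[0,0,0.002],[0,0,0],[0,0,0]], rotation=[[0,0,0],[0,0,0],[0,0,0],[0,0,0],[0,0,0],[0,0,0],[0,0,0],[0,0,0],[0,0,0]], jaw=[0.22,0.22,0.22,0.22,0.22,0.22,0.22,0.22,0.22])

```text
time_s: 53.75
tool_pos: [0.6462, 0.0863, 0.2703]
tool_rot: [180.0, -0.0, 171.8]
force: [-0.7, -0.0, 0.0]
grip_width: 0.0261
grasp_force: 15.0
```

```bash
python3 plan.py .6463 .0863 .0767 171.76
```

```text
t 53.75 grasp pt [0.6461 0.0864 0.1068] rot [ 1.7999e+02 -2.0000e-02  1.7176e+02] q [-22.  24.  15.  92.  -7.  65.  77.] F [-0.7 -0.   0. ] w 0.0261 15.0
turn [ 0.0001 -0.0004  0.    ] then shift [-0.0001 -0.      0.0301]
```

send_rows(xyz=[[0,0,0.004],[0,0,0.004],[0,0,0.004],[0,0,0.004],[0,0,0.004],[0,0,0.004],[0,0,0.003],[0,0,0.002],[0,0,0.001],[0,0,0.001],[0,0,0]], rotation=[[0,0,0],[0,0,0],[0,0,0],[0,0,0],[0,0,0],[0,0,0],[0,0,0],[0,0,0],[0,0,0],[0,0,0],[0,0,0]], jaw=[0.22,0.22,0.22,0.22,0.22,0.22,0.22,0.22,0.22,0.22,0.22])

```text
time_s: 54.85
tool_pos: [0.6461, 0.0863, 0.2401]
tool_rot: [180.0, -0.0, 171.8]
force: [-2.3, -0.7, 4.1]
grip_width: 0.0256
grasp_force: 15.0
```

```bash
python3 plan.py .6463 .0863 .0767 171.76
```

```text
t 54.85 grasp pt [0.6461 0.0863 0.0766] rot [ 1.7998e+02 -2.0000e-02  1.7176e+02] q [-22.  26.  15.  94.  -7.  61.  77.] F [-2.3 -0.7  4.1] w 0.0256 15.0
turn [ 0.0003 -0.0004 -0.    ] then shift [-0.0002  0.0001 -0.0001]
```

send_rows(xyz=[[0,0,0],[0,0,0],[0,0,0],[0,0,0],[0,0,-0.01],[0,0,-0.015],[0,0,-0.025],[0,0,-0.03],[0,0,-0.03],[0,0,0],[0,0,0]], rotation=[[0,0,0],[0,0,0],[0,0,0],[0,0,0],[0,0,0],[0,0,0],[0,0,0],[0,0,0],[0,0,0],[0,0,0],[0,0,0]], jaw=[0.3,0.4,0.45,0.45,0.45,0.45,0.45,0.45,0.3,0.2,0.1], newtons=10)

```text
time_s: 55.95
tool_pos: [0.6465, 0.0862, 0.3515]
tool_rot: [179.9, 0.2, 171.8]
force: [-0.5, -0.7, 0.3]
grip_width: 0.0227
grasp_force: 0.0
```

```bash
python3 - <<'E'
from h import *
c=env.read_camera("top")
h=plane(c,[(419.1,197.9)],.034)[0];f=plane(c,[(422.6,240.1)],.060)[0];d=f-h
print("hinge end",h,"free",f,np.linalg.norm(d)); p=f-(d/np.linalg.norm(d))*.02; print("press",p,"axis angle",np.degrees(np.arctan2(-d[1],-d[0])))
s=env.read_camera("scene");print(proj(c,[p]),proj(s,[p,h,f]))
cv2.imwrite("pics/l.png",np.hstack([cv2.resize(s["image"][190:270,90:150],None,fx=6,fy=6),cv2.resize(s["image"][170:250,270:350],None,fx=5,fy=6)]))
E
python3 plan.py .541 -.38 .17 171.76
```

```text
hinge end [ 0.609331   -0.38831286  0.034     ] free [ 0.50349743 -0.38797482  0.06      ] 0.10898100126413866
press [ 0.52291982 -0.38803686  0.05522853] axis angle -0.183003808844607
[[421.9482548  232.13664112]] [[124.229678   217.4137097 ]
 [123.76234671 248.77453663]
 [124.3554782  210.81126446]]
t 56.05 grasp pt [0.6456 0.0863 0.1854] rot [-1.7999e+02 -7.0000e-02  1.7177e+02] q [-22.  21.  16.  88.  -6.  73.  76.] F [ 1.   0.1 -0.2] w 0.0151 0.0
turn [-0.0001 -0.0012  0.0001] then shift [ 0.0369 -0.4765  0.0154]
```

View pics/l.png

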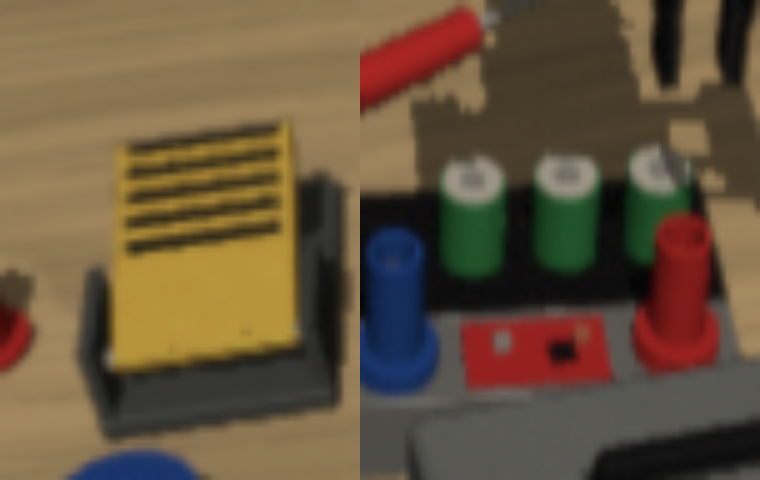

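View l confirms both sleeves down, at right crop (397,310) and (683,290), and the pedal up. I'm moving to the press point with the fingers shut.

send_rows(xyz=[[0.0036,-0.0325,0],[0.0036,-0.0325,0],[0.0036,-0.0325,0],[0.0036,-0.0325,0],[0.0036,-0.0325,0],[0.0036,-0.0325,0],[0.0036,-0.0325,0],[0.0035,-0.0325,0],[0.0035,-0.0325,0],[0.0035,-0.0325,0],[0.0035,-0.0325,0],[0.0035,-0.0325,0],[0.0035,-0.0324,0],[0.0035,-0.0323,0],[0.0035,-0.0323,0],[0,0,0],[0,0,0.03],[0,0,0.03],[0,0,0.03],[0,0,0]], rotation=[[0,0,0],[0,0,0],[0,0,0],[0,0,0],[0,0,0],[0,0,0],[0,0,0],[0,0,0],[0,0,0],[0,0,0],[0,0,0],[0,0,0],[0,0,0],[0,0,0],[0,0,0],[0,0,0],[0,0,0],[0,0,0],[0,0,0],[0,0,0]], jaw=[0,0,0,0,0,0,0,0,0,0,0,0,0,0,0,0,0,0,0,0])

```text
time_s: 58.05
tool_pos: [0.5223, -0.3855, 0.2535]
tool_rot: [179.7, -0.6, 171.8]
force: [-0.0, 0.2, -0.4]
grip_width: 0.0001
grasp_force: 0.0
```

send_rows(xyz=[[0,0,0],[0,0,0],[0,0,0]], rotation=[[0,0,0],[0,0,0],[0,0,0]], jaw=[0,0,0])

```text
time_s: 58.35
tool_pos: [0.5243, -0.3884, 0.2613]
tool_rot: [-179.9, 0.1, 171.8]
force: [-0.4, 0.0, 0.5]
grip_width: 0.0004
grasp_force: 0.0
```

```bash
python3 plan.py .523 -.388 .0525 171.76
```

```text
t 58.35 grasp pt [ 0.5247 -0.3887  0.0978] rot [-1.7994e+02  1.4000e-01  1.7177e+02] q [ 13.  26.  28.  93. -13.  64. 126.] F [-0.4  0.   0.5] w 0.0004 0.0
turn [-0.0011  0.0025  0.0002] then shift [0.0013 0.0003 0.0453]
```

send_rows(xyz=[[0,0,0.006],[0,0,0.006],[0,0,0.006],[0,0,0.005],[0,0,0.005],[0,0,0.005],[0,0,0.004],[0,0,0.003],[0,0,0.002],[0,0,0.001],[0,0,0],[0,0,0]], rotation=[[0,0,0],[0,0,0],[0,0,0],[0,0,0],[0,0,0],[0,0,0],[0,0,0],[0,0,0],[0,0,0],[0,0,0],[0,0,0],[0,0,0]], jaw=[0,0,0,0,0,0,0,0,0,0,0,0])

```text
time_s: 59.55
tool_pos: [0.5224, -0.3886, 0.2169]
tool_rot: [180.0, -0.2, 171.7]
force: [-6.3, 2.2, 9.8]
grip_width: 0.0011
grasp_force: 4.8
```

```bash
python3 plan.py .523 -.388 .0155 171.76
```

```text
t 59.55 grasp pt [ 0.5219 -0.3885  0.0534] rot [179.97  -0.18 171.71] q [ 13.  29.  27.  95. -15.  60. 127.] F [-6.3  2.2  9.8] w 0.0011 4.8
turn [ 0.0005 -0.0031 -0.0009] then shift [-0.0005  0.0007  0.0379]
```

send_rows(xyz=[[0,0,0.001],[0,0,0.001],[0,0,0.001],[0,0,0],[0,0,0],[0,0,0],[0,0,0],[0,0,0]], rotation=[[0,0,0],[0,0,0],[0,0,0],[0,0,0],[0,0,0],[0,0,0],[0,0,0],[0,0,0]], jaw=[0,0,0,0,0,0,0,0])

```text
time_s: 60.35
tool_pos: [0.5223, -0.3888, 0.2162]
tool_rot: [179.9, -0.2, 171.7]
force: [-10.2, 5.3, 22.6]
grip_width: 0.0003
grasp_force: 10.9
```

```bash
python3 plan.py .523 -.388 .0155 171.76
```

```text
t 60.35 grasp pt [ 0.5219 -0.3885  0.0527] rot [ 1.7993e+02 -1.5000e-01  1.7170e+02] q [ 13.  29.  27.  95. -15.  60. 127.] F [-10.2   5.3  22.6] w 0.0003 10.9
turn [ 0.0013 -0.0026 -0.001 ] then shift [-0.0006  0.0009  0.0372]
```

At the stop: force rose to 22 N and the tip is at about 34 mm. Retreating and doing a final check.

send_rows(xyz=[[0,0,0],[0,0,-0.005],[0,0,-0.01],[0,0,-0.015],[0,0,-0.025],[0,0,-0.04],[0,0,-0.04],[0,0,0],[0,0,0],[0,0,0],[0,0,0],[0,0,0],[0,0,0],[0,0,0],[0,0,0]], rotation=[[0,0,0],[0,0,0],[0,0,0],[0,0,0],[0,0,0],[0,0,0],[0,0,0],[0,0,0],[0,0,0],[0,0,0],[0,0,0],[0,0,0],[0,0,0],[0,0,0],[0,0,0]], jaw=[0,0,0,0,0,0,0,0,0,0,0,0,0,0,0])

```text
time_s: 61.85
tool_pos: [0.5237, -0.388, 0.3481]
tool_rot: [180.0, -0.0, 171.8]
force: [-0.8, 0.2, 0.5]
grip_width: 0.0009
grasp_force: 0.0
```

```bash
python3 - <<'E'
from h import *
s=env.read_camera("scene");cv2.imwrite("pics/m.png",cv2.resize(s["image"][150:290,70:370],None,fx=2.6,fy=2.6))
E
```

```text
(no output)
```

View pics/m.png

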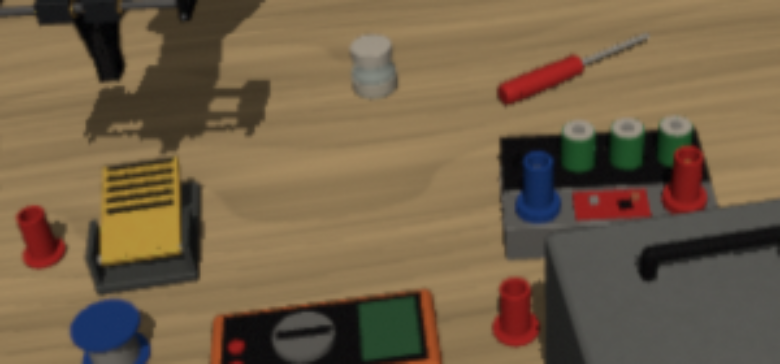

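The final picture shows the pedal back up at (140,210), the three cells in their bays, and both sleeves on their posts at (538,185) and (687,180).

```bash
python3 -c "
from cell import env
print(env.sign_off())"
```

```text
the job is handed in; nothing more can be done
None
```

I handed the job in at about 62 s, with all three loose cells in bays, both sleeves home on their own posts, and the pedal pressed to its stop and back up; sign-off returned no verdict.

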